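Bring the top casserole off the pile and slide it under the separating funnel

ROBOT

A 7-joint arm with a two-finger parallel gripper is mounted at the origin on the work surface. World frame = base frame: x ahead of the robot, y to its left, z up, the work surface at z = 0. Lengths are in m, angles in rad, forces in N, time in s.
With the tool pointing down it reaches from about 0.4 to 0.85 m from the base axis. Payload 10.4 kg.
Tool frame: the origin (TCP) lies between the finger pads; the fingertips stand 17 mm ahead of it and the grasp point (between the pads) lies 2 mm behind it; z points along the fingers, y is the direction in which the jaws open and shut (so a half turn about z gives the same grasp; the last joint's range is limited). The gripper opens to 85 mm and grips with 20 to 120 N. Pads are 22 mm wide; open, the fingers measure 114 mm over their backs; the gripper's body (76 mm by 85 mm) begins 54 mm behind the grasp point. The pads swing forward as they close: fully open they stand 13 mm farther back than shut.
Start: joints at [-1.215, 0.332, -0.065, 1.46, 0.022, 1.35, -0.088], TCP at [0.231, 0.581, 0.248] pointing down, gripper open.
Joint ranges: [-2.6, 2.6], [-0.5, 2.12], [-1.47, 1.34], [0.16, 2.42], [-1.27, 4.41], [0.06, 2.06], [-2.6, 2.6]. Speed limits (rad/s): [2.22, 2.22, 2.79, 2.79, 3.14, 3.14, 3.14].

INTERFACE

Orientations are given as a unit quaternion [x, y, z, w].
In Python, from workcell import manip gives the robot as it stands.
- The arm moves only by the tool jog_arm, never from a script. Its argument "steps" is one flat list of numbers, 5 for each row, row after row: the finger opening in m, from 0 to 0.0854, then the shift along the tool's x, y, z in m, then the turn about the tool's z in rad. In form: [gripper, x, y, z, twist, gripper, x, y, z, twist, ...]. A call has exactly 10 rows; each row is the pose to reach, as a shift and turn from the pose commanded when the call began, along the tool's axes at that moment; what a row does not reach only later rows make up. A row lasts 1/10 s, in which the tool goes at most 50 mm and 8.59 degrees, less where a joint would pass 70% of its speed; a pose out of reach is approached as far as the arm can. A call with a gripper value outside its range is refused whole. The fingers move at their own pace and stop on an object; "grip_force" is the grip in N (left out, the last holds). Time passes only in rows, so rows that repeat a pose let the fingers close, or fill a call up. It gives the time, the measured TCP pose, the force and the opening at its end, in the units of the state.
- manip.get_obs(): the state, without advancing time (a new reading comes with each control period).
- manip.camera(name): name is "scene" or "top" or "wrist"; returns (picture, depth): 420x560x3 uint8, red, green, blue; 420x560 float32, m along the optical axis (not along the pixel's ray), 0 where there is no reading.
- manip.calibration(name): a dict with "mtx" (3x3 intrinsics, pixels), "world_to_cam" (4x4, takes a point from world to camera coordinates). Camera axes: x right, y down, z forward; pixel columns grow to the right and rows downward; lengths in m; the calibration is good to about 2 mm. A picture is of the moment at which its call begins: read the wrist's pose just before it. calibration takes no time and is no camera call; for the wrist camera it gives the pose at the moment of the call.
- manip.hand_in(): hands the job in, once; it reports no verdict.
The state is a dict: "clock": time; "joint_pos": joint angles; "joint_velocities": joint speeds; "tau": joint torques, N m; "position": TCP position; "ee_rot": TCP orientation; "ft_force": force on the tool from outside, world axes, zero at the start; "torque": the same for the moment, N m; "grip_width": opening from 0.0 (shut) to 1.0 (fully open).
Only numpy, scipy, OpenCV 4.12 (cv2) and the standard library are available. Lean on these libraries where they do the work, as an engineer would, in place of code of your own. Each camera call takes 0.05 s, during which the arm holds its last target.

TASK

Take hold of the bowl of the top white casserole, lift it off the nested pile without disturbing the two below, set it down upright on the blue mat (do not drop it) and let go. Then take it by its handle - the handle is for steering, never for lifting - and slide it along the bench from the mat, round the hotplate and in through the open front of the stand's foot, without anything touching the stand or the hotplate, until the bowl stands centred under the funnel's outlet with the handle pointing out through the open front; leave it there and leave all the other things where they are.

Things in the scene. Friction and masses are not known exactly. Their poses are not given: they have to be found in the camera images.
- casserole: the top casserole of the pile of three, the one to move: white porcelain, 0.17 kg, a round bowl 58 mm high with one straight handle along its own -x. Origin: centre of the underside, z up. Foot 38 mm in diameter, sides widening to 54 mm at height 34 mm, there a flat step out to an upright rim band 64 mm in outer diameter, from height 34 to 58 mm (wall 3 mm). Slides on the bench without tipping
- casserole_handle: handle of the top casserole: a level straight bar 14 mm wide and 12 mm high, from the rim out to 139 mm from the bowl's axis along the casserole's -x. Origin: middle of the bar's section, 95 mm from the bowl's axis and 46 mm above the casserole's underside; axes as the casserole's
- casserole_mid: second casserole of the pile, same shape; must stay in place. Origin: centre of its underside, 24 mm above the bench. Each casserole's step rests on the rim of the one below, so it stands 24 mm higher with the same outline and only its 24 mm rim band shows; it lifts off straight up freely, about 2 mm loose sideways
- casserole_low: lowest casserole of the pile, same as the top one, standing on the bench; must stay in place. Origin: centre of its underside
- shelf: fixed white reagent shelf on the right, open towards its own +y, where the pile stands 85 to 95 mm in front. Origin: bench level, middle of its front edge; 300 mm long along x. Board from y = 0 to -150 mm, underside 155 mm and top 170 mm above the bench, a rail to 198 mm, bottles on it to 300 mm, back panel to 330 mm. The pile's handles point in under the board
- mat: blue bench mat, 130 mm (x) by 150 mm (y), thin as a sheet (under 1 mm, no step), fixed. Origin: its centre at bench level; z up
- stand: fixed retort stand holding a glass separating funnel. Origin: on the bench straight below the outlet, z up. Iron foot: a U open towards its own -x (roughly towards the robot), two legs 18 mm wide and high, inner faces at y = -55 and +55 mm, from x = -45 mm back to a cross bar with its front at x = 93 mm; 12 mm rod at x = 105 mm, 520 mm high
- outlet (a point): lower tip of the funnel's stem, 85 mm above the stand's origin. Above it, all on the same vertical: stem 9 mm thick, stopcock at 150 mm above the bench reaching 40 mm to the stand's -y, holding ring of radius 40 mm at 215 mm, glass bulb up to 64 mm in diameter from 160 to 310 mm, clamp at 325 mm, stopper to 376 mm
- hotplate: fixed white stirring hotplate to the right of the stand, 190 mm (x, knobs add 8 mm on its -x face) by 130 mm (y), 92 mm high. Origin: centre of its underside; control panel faces its own -x
- amber_bottle: bystander: brown glass bottle, 72 mm in diameter, 170 mm high; origin at the centre of its underside
- conical_flask: bystander: stoppered conical flask, 86 mm in diameter at the foot, 132 mm high; origin at the centre of its underside
- cylinder: bystander: glass measuring cylinder, foot 73 mm in diameter, 193 mm high; origin at the centre of its underside
- wash_bottle: bystander: white wash bottle with red spout, 62 mm in diameter, 180 mm high; origin at the centre of its underside
- beaker: bystander: glass mug beaker, 66 mm in diameter, 85 mm high, handle to its +y; origin at the centre of its underside

How it is judged:
By the outcome, as a careful person would: the job done as asked, in the order asked, and still so for the second after the job is handed in, with the robot touching nothing.
It also fails if it takes over 64 s, if anything falls off the work surface, if the arm or the gripper's body presses on something with over 40 N, if the wrist force passes 120 N, or if a joint passes its speed limit or range.

## Working session

There is one attempt and no reset: what is moved stays moved. The work goes in short steps, Python scripts to look and compute and a tool call to move; the robot and the scene stay as the last step left them, time stands still between calls to the robot, and variables do not carry over. Pictures are saved under pics/ and viewed, and the job is handed in when it is done.

Besides the shell and the picture viewer there is one more tool, called as name(argument=value, ...) on one line, values as JSON. jog_arm: Moves the arm, as the interface text tells. Its arguments: {"type":"object","properties":{"steps":{"type":"array"},"grip_force":{"type":"number"}},"required":["steps"]}

```bash
mkdir -p pics; ls; python3 - <<'E'
from workcell import manip
import cv2,numpy as np
print(manip.get_obs())
for n in ["scene","top","wrist"]:
    p,d=manip.camera(n); c=manip.calibration(n)
    cv2.imwrite(f"pics/{n}0.png",cv2.cvtColor(p,cv2.COLOR_RGB2BGR)); np.savez(f"{n}0.npz",p=p,d=d,K=c["mtx"],T=c["world_to_cam"])
    print(n,np.round(c["mtx"],1).tolist(),np.round(c["world_to_cam"],3).tolist())
E
```

```text
pics
{'clock': 0.0, 'joint_pos': array([-1.21459851,  0.33291399, -0.06474377,  1.46092464,  0.02158273,
        1.34991005, -0.08851492]), 'joint_velocities': array([ 0.00122362,  0.00013453,  0.00065215, -0.00051945,  0.00131506,
       -0.00141766,  0.00012186]), 'tau': array([ 6.35924516e-04, -6.25458312e+01,  4.99263871e-02, -3.91613388e+01,
        1.64130167e-02,  9.52606177e-03, -2.49173627e-05]), 'position': array([0.23097276, 0.58037886, 0.24749769]), 'ee_rot': array([ 1.88247273e-01,  9.82121393e-01, -7.20697217e-04, -1.19984408e-04]), 'ft_force': array([ 0.04533813, -0.31195932,  0.41835861]), 'torque': array([-0.0140787 , -0.06145934, -0.00599416]), 'grip_width': 1.0041612839459324}
scene [[391.2, 0.0, 283.9], [0.0, 391.2, 212.6], [0.0, 0.0, 1.0]] [[0.005, 1.0, -0.012, -0.024], [0.633, -0.012, -0.774, -0.275], [-0.774, -0.004, -0.633, 1.51], [0.0, 0.0, 0.0, 1.0]]
top [[495.8, 0.0, 278.7], [0.0, 495.8, 205.5], [0.0, 0.0, 1.0]] [[0.021, -1.0, 0.009, -0.018], [-0.984, -0.023, -0.179, 0.524], [0.179, -0.005, -0.984, 1.609], [0.0, 0.0, 0.0, 1.0]]
wrist [[364.0, 0.0, 286.5], [0.0, 364.0, 207.5], [0.0, 0.0, 1.0]] [[0.369, 0.93, -0.001, -0.626], [0.896, -0.355, 0.268, -0.036], [0.249, -0.099, -0.963, 0.378], [0.0, 0.0, 0.0, 1.0]]
```

View pics/scene0.png

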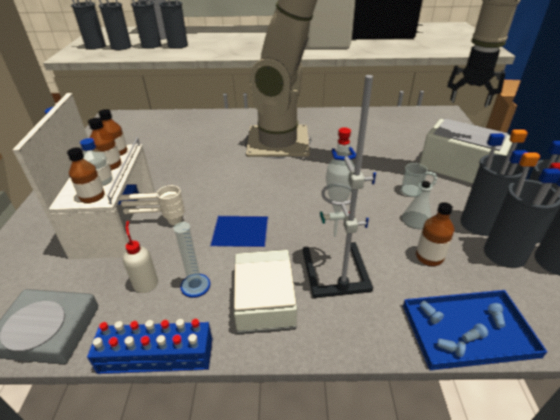

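View pics/top0.png

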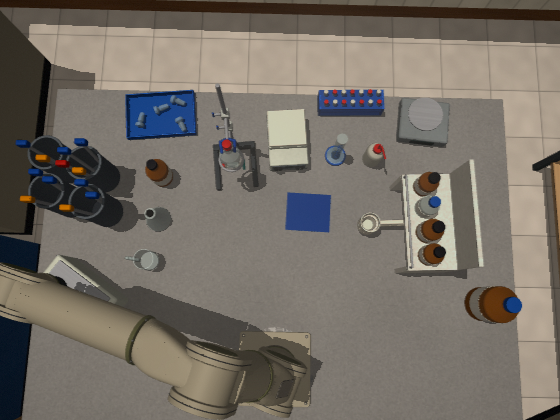

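View pics/wrist0.png

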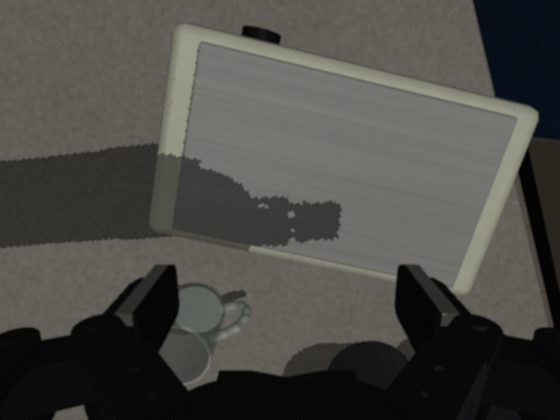

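```bash
cat > h.py <<'E'
import numpy as np,cv2
def load(n):
    z=np.load(n+".npz"); return z["p"],z["d"],z["K"],z["T"]
def cloud(n):
    p,d,K,T=load(n); v,u=np.mgrid[0:420,0:560]
    X=np.stack([(u-K[0,2])/K[0,0]*d,(v-K[1,2])/K[1,1]*d,d],-1)
    R=T[:3,:3];t=T[:3,3]
    W=(X-t)@R; W[d==0]=np.nan
    return p,W
def ray(K,T,u,v,z):
    R=T[:3,:3];c=-R.T@T[:3,3]; r=R.T@np.array([(u-K[0,2])/K[0,0],(v-K[1,2])/K[1,1],1]); return c+r*(z-c[2])/r[2]
def snap(n,tag):
    from workcell import manip
    c=manip.calibration(n); p,d=manip.camera(n)
    cv2.imwrite(f"pics/{tag}.png",cv2.cvtColor(p,cv2.COLOR_RGB2BGR)); np.savez(f"{tag}.npz",p=p,d=d,K=c["mtx"],T=c["world_to_cam"])
E
python3 - <<'E'
from h import *
for n in ["top0","scene0"]:
    p,W=cloud(n); P,D,K,T=load(n)
    hsv=cv2.cvtColor(p,cv2.COLOR_RGB2HSV)
    m=((hsv[...,0]>105)&(hsv[...,0]<130)&(hsv[...,1]>120)&(abs(W[...,2])<.01)).astype(np.uint8)
    k,l,s,c=cv2.connectedComponentsWithStats(m)
    i=1+np.argmax([s[j,4] if True else 0 for j in range(1,k)])
    for j in range(1,k):
        if s[j,4]>500:
            cn=max(cv2.findContours((l==j).astype(np.uint8),0,1)[0],key=cv2.contourArea)
            box=cv2.boxPoints(cv2.minAreaRect(cn)); print(n,s[j,4],c[j],[np.round(ray(K,T,*q,0),3)[:2].tolist() for q in box],np.round(ray(K,T,*c[j],0),3))
    b=np.abs(W[...,2])<.004; print("bench z",np.nanmedian(W[...,2][200:300,150:350]))
    big=p[90:280,120:460] if n=="top0" else p[120:340,60:460]
    cv2.imwrite(f"pics/{n}_big.png",cv2.cvtColor(cv2.resize(big,None,fx=2,fy=2,interpolation=cv2.INTER_CUBIC) if n=="scene0" else cv2.resize(big,None,fx=2.3,fy=2.3,interpolation=cv2.INTER_CUBIC),cv2.COLOR_RGB2BGR))
# pile cloud
p,W=cloud("top0")
for v in range(205,250,2): print(v,[(int(1000*W[v,u,2]) if np.isfinite(W[v,u,2]) else None) for u in range(352,412,3)])
E
```

```text
top0 2094 [159.28748806 114.12559694] [[0.917, 0.551], [0.941, 0.315], [0.792, 0.297], [0.769, 0.53]] [0.852 0.424 0.   ]
top0 1560 [307.87884615 212.00064103] [[0.451, -0.03], [0.58, -0.035], [0.575, -0.184], [0.446, -0.177]] [ 0.512 -0.107  0.   ]
bench z 0.0005772939088434642
scene0 1507 [239.54412741 231.01260783] [[0.448, -0.195], [0.451, -0.031], [0.574, -0.028], [0.572, -0.178]] [ 0.516 -0.104  0.   ]
scene0 4863 [471.37548838 328.54678182] [[0.775, 0.308], [0.74, 0.61], [0.899, 0.546], [0.925, 0.284]] [0.844 0.43  0.   ]
scene0 785 [151.37452229 367.25732484] [[0.921, -0.363], [0.914, -0.139], [0.931, -0.136], [0.938, -0.356]] [ 0.926 -0.249  0.   ]
bench z 0.0021280717407866413
205 [0, 3, -1, -1, -5, 1, 0, 5, 1, 4, -3, 0, -8, 1, 0, -1, 0, 162, 169, 164]
207 [-1, 0, 0, 4, 5, 0, 0, 10, 0, 0, -1, 0, 1, 17, -2, 10, 1, 164, 173, 170]
209 [2, -1, 9, -1, None, 8, 0, 1, -9, 3, -5, 9, 7, -1, 1, 2, 6, 160, 167, 165]
211 [6, -9, 1, -3, 4, -2, 0, -2, 1, -1, -7, 0, -2, 5, 0, -3, 0, 158, 173, 196]
213 [1, 0, 0, -4, -6, 100, 102, 103, -2, 9, 1, 1, 0, 0, 1, -5, 1, 153, 170, 200]
215 [0, 0, 
[... 706 characters left out ...]
, -1, 0, 7, 4, 6, 3, 175, 198]
233 [-4, 2, -3, 0, 52, 74, 63, 3, 0, 6, 1, 7, 5, 2, 0, -1, 6, -5, 170, 194]
235 [-4, -1, 4, -8, -2, 1, 0, 0, 0, -1, 1, 5, 5, 0, 1, 9, 4, 1, 168, 197]
237 [1, -1, 0, -1, 0, 1, 1, -3, 1, 1, -4, 2, -7, 3, 7, 0, 3, 0, 166, 197]
239 [1, 1, 0, 0, 9, 1, 3, 3, 1, -1, 0, -8, -3, 2, 0, 0, 1, 2, 172, 197]
241 [-2, 2, 0, 5, 0, -1, 1, -1, 0, 2, 2, 7, 5, 0, 6, -1, -1, 2, 170, 170]
243 [2, None, 1, 2, 0, 0, 5, 0, 0, 2, -2, 4, 6, -5, 1, -1, 0, -1, 172, 175]
245 [0, 0, 0, 2, 7, -3, -1, 0, 1, 1, -4, 2, 0, 3, -9, 1, 1, 2, 167, 170]
247 [3, 1, 0, -2, -1, -4, 2, 3, -6, -3, 0, -2, 3, 1, 7, 0, 4, -4, 169, 169]
249 [-1, 0, -3, 1, -4, 1, 6, 4, 3, 0, 0, 1, 8, 12, 5, 1, -3, -4, 163, 168]
```

```bash
python3 - <<'E'
from h import *
for n in ["top0","scene0"]:
    p,W=cloud(n)
    def sel(x0,x1,y0,y1,z0,z1):
        return W[(W[...,0]>x0)&(W[...,0]<x1)&(W[...,1]>y0)&(W[...,1]<y1)&(W[...,2]>z0)&(W[...,2]<z1)]
    # hotplate top
    q=sel(.5,.95,-.15,.08,.08,.1)
    if len(q): print(n,"hot",len(q),np.percentile(q,[1,50,99],axis=0).round(3).tolist(), cv2.minAreaRect(q[:,:2].astype(np.float32)*1000))
    q=sel(.4,1,-.1,.35,.012,.024)
    if len(q): print("legs",len(q),np.percentile(q,[1,50,99],axis=0).round(3).tolist())
    q=sel(.3,.7,-.45,-.2,.09,.12)
    if len(q): print("rim",len(q),np.percentile(q,[1,50,99],axis=0).round(3).tolist())
    q=sel(.4,1,-.05,.35,.2,.6)
    if len(q): print("rod etc",len(q),np.percentile(q,[1,50,99],axis=0).round(3).tolist())
    q=sel(.2,.8,-.7,-.38,.16,.21)
    if len(q): print("shelf",len(q),np.percentile(q,[1,50,99],axis=0).round(3).tolist())
E
```

```text
top0 hot 1335 [[0.719, -0.088, 0.082], [0.782, -0.024, 0.092], [0.845, 0.037, 0.099]] ((783.4277954101562, -25.128883361816406), (129.3086700439453, 128.426513671875), 4.971075534820557)
legs 651 [[0.55, -0.056, 0.012], [0.705, 0.2, 0.018], [0.933, 0.347, 0.024]]
rim 353 [[0.313, -0.435, 0.09], [0.476, -0.328, 0.103], [0.698, -0.267, 0.119]]
rod etc 1027 [[0.598, 0.109, 0.211], [0.641, 0.15, 0.322], [0.748, 0.189, 0.518]]
shelf 4010 [[0.206, -0.684, 0.162], [0.435, -0.507, 0.172], [0.611, -0.391, 0.209]]
scene0 hot 2724 [[0.725, -0.088, 0.086], [0.795, -0.025, 0.093], [0.852, 0.039, 0.096]] ((819.33740234375, -58.85383605957031), (185.617919921875, 203.41712951660156), 6.280482292175293)
legs 1679 [[0.597, -0.073, 0.012], [0.744, 0.189, 0.019], [0.939, 0.347, 0.024]]
rim 861 [[0.32, -0.448, 0.09], [0.482, -0.388, 0.101], [0.698, -0.268, 0.119]]
rod etc 3085 [[0.627, 0.112, 0.21], [0.686, 0.152, 0.319], [0.755, 0.192, 0.517]]
shelf 3341 [[0.325, -0.546, 0.161], [0.555, -0.434, 0.173], [0.62, -0.388, 0.209]]
```

View pics/top0_big.png

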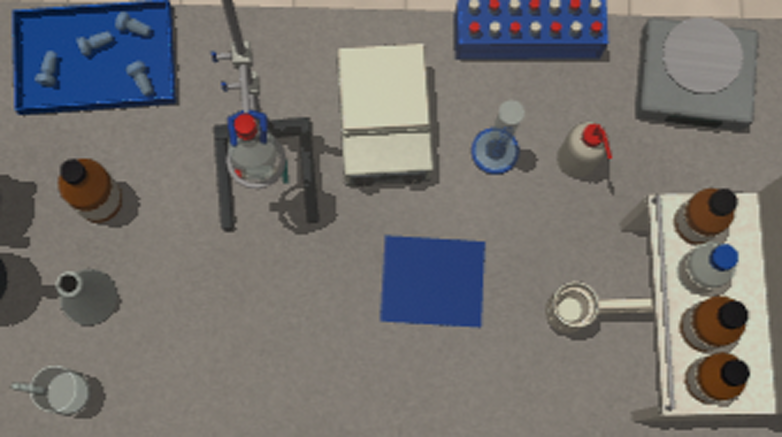

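```bash
python3 - <<'E'
from h import *
for n in ["top0","scene0"]:
    p,d,K,T=load(n); _,W=cloud(n)
    x,y,z=W[...,0],W[...,1],W[...,2]
    # pile blob: everything above 40mm near pile -> top outline via rays at rim height 106
    m=((z>.03)&(z<.13)&(x>.38)&(x<.6)&(y>-.40)&(y<-.22)).astype(np.uint8)
    cv2.imwrite(f"pics/{n}_m.png",m*255)
    q=W[(m>0)&(z>.085)]
    print(n,m.sum(),len(q))
    h=W[(m>0)&(y<-.345)&(z>.09)]
    if len(h): print("handle top pts",len(h),np.percentile(h,[2,50,98],axis=0).round(3).tolist(), np.polyfit(h[:,1],h[:,0],1))
    b=q[q[:,1]>-.335]; print(np.percentile(b,[1,50,99],axis=0).round(3).tolist())
    # circle fit lsq of rim top: color white; pixels outer edge
    if n=="top0":
        # outer edge of bowl left side(+y): for rays, upper outline at z=.106
        cn=max(cv2.findContours(m,0,1)[0],key=cv2.contourArea)[:,0]
        pts=np.array([ray(K,T,u,v,.106)[:2] for u,v in cn])
        # the far (+x, up in image) half outline belongs to top rim (camera at x=?)
        print("cam",(-T[:3,:3].T@T[:3,3]).round(3))
        (cx,cy),r=cv2.minEnclosingCircle(np.array([q for q in pts if q[1]>-.33],np.float32)); print(cx,cy,r)
# shelf front edge by top-surface points z ~.17 / rail
    s=W[(z>.16)&(z<.176)&(x<.65)&(y<-.36)&(y>-.6)]
    ys=[]
    for xx in np.arange(.3,.62,.02):
        t=s[abs(s[:,0]-xx)<.01]
        if len(t): ys.append((round(float(xx),2),round(float(np.percentile(t[:,1],98)),3)))
    print(ys)
E
```

```text
top0 545 241
handle top pts 86 [[0.463, -0.4, 0.091], [0.471, -0.374, 0.101], [0.597, -0.345, 0.12]] [-1.00928928  0.10885482]
[[0.435, -0.334, 0.085], [0.468, -0.303, 0.097], [0.496, -0.267, 0.112]]
cam [0.228 0.003 1.677]
0.4612995684146881 -0.2935883104801178 0.038719069212675095
[(0.32, -0.399), (0.34, -0.399), (0.36, -0.397), (0.38, -0.397), (0.4, -0.396), (0.42, -0.396), (0.44, -0.394), (0.46, -0.393), (0.48, -0.393), (0.5, -0.392), (0.52, -0.392), (0.54, -0.39), (0.56, -0.39), (0.58, -0.388), (0.6, -0.388)]
scene0 1133 478
handle top pts 112 [[0.468, -0.399, 0.092], [0.478, -0.374, 0.1], [0.599, -0.345, 0.112]] [-0.42869513  0.32399865]
[[0.437, -0.334, 0.085], [0.47, -0.299, 0.097], [0.502, -0.267, 0.109]]
[(0.32, -0.398), (0.34, -0.396), (0.36, -0.397), (0.38, -0.396), (0.4, -0.395), (0.42, -0.393), (0.44, -0.393), (0.46, -0.393), (0.48, -0.391), (0.5, -0.39), (0.52, -0.389), (0.54, -0.389), (0.56, -0.388), (0.58, -0.387), (0.6, -0.387)]
```

View pics/scene0_big.png

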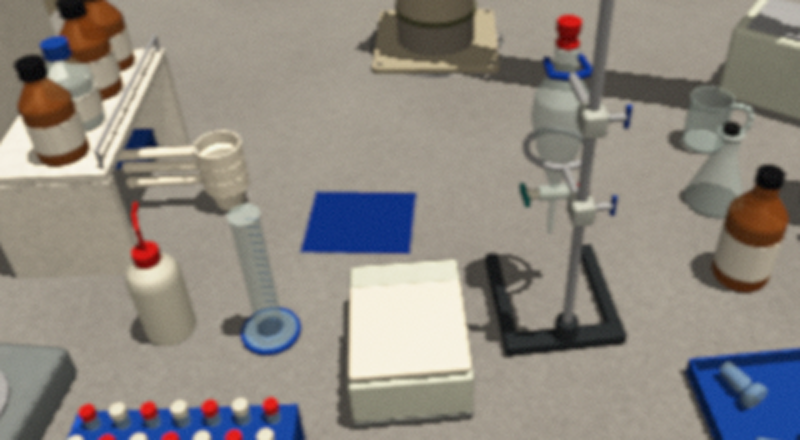

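```bash
python3 - <<'E'
from h import *
from scipy.spatial.transform import Rotation as Ro
_,_,K,T=load("wrist0"); c=-T[:3,:3].T@T[:3,3]; tcp=np.array([.23097,.58038,.2475]); R=Ro.from_quat([1.88247273e-01,9.82121393e-01,-7.2e-4,-1.2e-4]).as_matrix()
print("cam in tool",R.T@(c-tcp), "\n",(R.T@T[:3,:3].T).round(3)); print("tool axes\n",R.round(3))
p,W=cloud("scene0"); q=W[(abs(W[...,0]-.23)<.15)&(abs(W[...,1]-.58)<.15)&(W[...,2]>.15)&(W[...,2]<.4)]
L=(q-tcp)@R
for a in (1,-1):
  s=L[(a*L[:,1]>.03)&(abs(L[:,0])<.03)]; print(a,len(s),"tip z tool",np.percentile(s[:,2],[50,90,97,99.5]).round(3),"y",np.percentile(s[:,1],[2,50,98]).round(3))
for z0 in np.arange(-.16,.03,.015):
  s=L[(L[:,2]>z0)&(L[:,2]<z0+.015)]
  if len(s)>5: print(round(z0,3),len(s),np.percentile(s,[2,98],axis=0)[:,:2].round(3).tolist())
# stand legs: top view dark pixels projected to z=.018
for n in ["top0","scene0"]:
    p,d,K,T=load(n); _,W=cloud(n)
    g=p.max(-1)
    m=(g<75)&(W[...,2]<.03)&(W[...,2]>.008)&(W[...,0]>.5)&(W[...,0]<.85)&(W[...,1]>.04)&(W[...,1]<.27)
    v,u=np.nonzero(m); P=np.array([ray(K,T,a,b,.018)[:2] for a,b in zip(u,v)])
    print(n,len(P))
    for x0 in np.arange(.56,.8,.02):
        s=P[abs(P[:,0]-x0)<.01]; 
        if len(s):
            ys=np.sort(s[:,1]); gaps=np.split(ys,np.nonzero(np.diff(ys)>.01)[0]+1); print(round(x0,2),[(g[0].round(3),g[-1].round(3)) for g in gaps])
    print("xmin",[ (P[sel][:,0].min().round(3),P[sel][:,0].max().round(3)) for sel in (P[:,1]<.12,P[:,1]>.18)])
E
```

```text
cam in tool [ 0.06718963  0.00090834 -0.12640969] 
 [[ 0.001 -0.963 -0.268]
 [ 1.     0.001  0.001]
 [-0.001 -0.268  0.963]]
tool axes
 [[-0.929  0.37  -0.001]
 [ 0.37   0.929 -0.001]
 [-0.    -0.001 -1.   ]]
1 374 tip z tool [-0.065 -0.021 -0.007 -0.002] y [0.031 0.05  0.07 ]
-1 425 tip z tool [-0.074 -0.026 -0.008  0.   ] y [-0.073 -0.049 -0.031]
-0.16 89 [[-0.038, -0.037], [-0.009, 0.033]]
-0.145 166 [[-0.04, -0.038], [-0.009, 0.033]]
-0.13 164 [[-0.039, -0.038], [-0.008, 0.032]]
-0.115 113 [[-0.035, -0.065], [0.01, 0.061]]
-0.1 315 [[-0.019, -0.068], [0.005, 0.065]]
-0.085 200 [[-0.02, -0.071], [-0.0, 0.067]]
-0.07 211 [[-0.018, -0.073], [0.015, 0.069]]
-0.055 142 [[-0.016, -0.074], [0.01, 0.071]]
-0.04 54 [[-0.013, -0.058], [0.005, 0.054]]
-0.025 55 [[-0.013, -0.057], [0.004, 0.054]]
-0.01 32 [[-0.012, -0.055], [0.004, 0.053]]
top0 539
0.58 [(np.float64(0.196), np.float64(0.206))]
0.6 [(np.float64(0.07), np.float64(0.084)), (np.float64(0.196), np.float64(0.211))]
0.62 [(np.float64(0.043), np.float64(0.043)), (np.float64(0.07), np.float64(0.084)), (np.float64(0.197), np.float64(0
[... 821 characters left out ...]
p.float64(0.087)), (np.float64(0.195), np.float64(0.214))]
0.64 [(np.float64(0.07), np.float64(0.09)), (np.float64(0.196), np.float64(0.217))]
0.66 [(np.float64(0.072), np.float64(0.092)), (np.float64(0.201), np.float64(0.219))]
0.68 [(np.float64(0.076), np.float64(0.095)), (np.float64(0.202), np.float64(0.221))]
0.7 [(np.float64(0.077), np.float64(0.097)), (np.float64(0.205), np.float64(0.224))]
0.72 [(np.float64(0.081), np.float64(0.1)), (np.float64(0.145), np.float64(0.145)), (np.float64(0.176), np.float64(0.227))]
0.74 [(np.float64(0.083), np.float64(0.229))]
0.76 [(np.float64(0.084), np.float64(0.22))]
xmin [(np.float64(0.602), np.float64(0.768)), (np.float64(0.589), np.float64(0.755))]
```

```bash
python3 - <<'E'
from h import *
for n in ["top0","scene0"]:
    p,d,K,T=load(n); _,W=cloud(n); x,y,z=[W[...,i] for i in range(3)]
    hsv=cv2.cvtColor(p,cv2.COLOR_RGB2HSV)
    m=((hsv[...,0]<8)|(hsv[...,0]>172))&(hsv[...,1]>150)&(x>.5)&(x<.75)&(y>.08)&(y<.22)
    q=W[m&(z>.3)]; v,u=np.nonzero(m&(z>.3)); print(n,"stopper",len(q),np.median(q,axis=0).round(3),np.percentile(q,[5,95],axis=0).round(3).tolist(), ray(K,T,u.mean(),v.mean(),.365).round(3))
    # rod: points x>.7 high z
    m=(x>.66)&(x<.8)&(y>.1)&(y<.2)
    for z0 in (.05,.1,.2,.3,.4,.48):
        q=W[m&(abs(z-z0)<.03)&(x>.71)]; 
        if len(q): print(" rod z",z0,len(q),np.median(q,axis=0).round(3))
    for z0 in np.arange(.17,.3,.02):
        q=W[(abs(z-z0)<.01)&(x>.55)&(x<.7)&(y>.08)&(y<.22)]
        if len(q): print(" bulb z",z0.round(2),len(q),np.percentile(q,[3,97],axis=0)[:,:2].round(3).tolist())
    m=(z>.03)&(z<.11)&(x>.6)&(x<.9)&(y>-.12)&(y<.065)
    for z0 in (.04,.06,.08,.09):
        q=W[m&(abs(z-z0)<.006)]
        if len(q): print(" hot z",z0,len(q),np.percentile(q,[2,98],axis=0)[:,:2].round(3).tolist())
    P=[]
    v,u=np.nonzero(m&(z>.086)); P=np.array([ray(K,T,a,b,.092)[:2] for a,b in zip(u,v)]); print(cv2.minAreaRect((P*1000).astype(np.float32)), np.percentile(P,[.5,99.5],axis=0).round(3).tolist())
E
```

```text
top0 stopper 75 [0.63  0.143 0.374] [[0.623, 0.134, 0.35], [0.643, 0.154, 0.379]] [0.633 0.144 0.365]
 rod z 0.05 41 [0.738 0.126 0.023]
 rod z 0.1 5 [0.735 0.153 0.098]
 rod z 0.2 74 [0.733 0.153 0.22 ]
 rod z 0.3 43 [0.732 0.164 0.326]
 rod z 0.4 37 [0.734 0.155 0.402]
 rod z 0.48 45 [0.734 0.155 0.482]
 bulb z 0.17 3 [[0.627, 0.108], [0.631, 0.135]]
 bulb z 0.21 95 [[0.596, 0.107], [0.654, 0.182]]
 bulb z 0.23 34 [[0.596, 0.109], [0.655, 0.179]]
 bulb z 0.25 21 [[0.604, 0.113], [0.632, 0.173]]
 bulb z 0.27 51 [[0.603, 0.114], [0.636, 0.169]]
 bulb z 0.29 129 [[0.605, 0.116], [0.651, 0.171]]
 hot z 0.04 25 [[0.648, -0.089], [0.666, 0.027]]
 hot z 0.06 446 [[0.655, -0.094], [0.722, 0.03]]
 hot z 0.08 153 [[0.702, -0.09], [0.847, 0.04]]
 hot z 0.09 1135 [[0.722, -0.085], [0.844, 0.036]]
((782.3159790039062, -25.234054565429688), (125.85382080078125, 124.65210723876953), 4.784048557281494) [[0.718, -0.088], [0.847, 0.037]]
scene0 stopper 168 [0.644 0.145 0.368] [[0.632, 0.136, 0.351], [0.648, 0.155, 0.377]] [0.641 0.146 0.365]
 rod z 0.05 368 [0.744 0.153 0.024]
 rod z 0.1 98 [0.744 0.157 0.101]
 rod z 0.2 309 [0.745 0.159 0.219]
 rod z 0.3 255 [0.744 0.159 0.319]
 rod z 0.4 211 [0.744 0.157 0.401]
 rod z 0.48 263 [0.744 0.157 0.482]
 bulb z 0.17 45 [[0.634, 0.128], [0.645, 0.159]]
 bulb z 0.19 36 [[0.64, 0.133], [0.652, 0.151]]
 bulb z 0.21 182 [[0.617, 0.108], [0.692, 0.164]]
 bulb z 0.23 180 [[0.63, 0.112], [0.692, 0.165]]
 bulb z 0.25 161 [[0.644, 0.116], [0.667, 0.164]]
 bulb z 0.27 191 [[0.637, 0.115], [0.667, 0.157]]
 bulb z 0.29 234 [[0.633, 0.118], [0.665, 0.168]]
 hot z 0.04 205 [[0.844, -0.08], [0.855, 0.042]]
 hot z 0.06 486 [[0.663, -0.094], [0.855, 0.04]]
 hot z 0.08 308 [[0.744, -0.091], [0.854, 0.044]]
 hot z 0.09 2690 [[0.727, -0.084], [0.849, 0.037]]
((787.5183715820312, -23.746543884277344), (129.1288604736328, 124.47891235351562), 5.019890308380127) [[0.722, -0.087], [0.853, 0.04]]
```

```bash
cat >> h.py <<'E'
from scipy.spatial.transform import Rotation as Ro
def goto(*wps):
    "world xyz + yaw (tool y direction angle, deg) -> tool shifts"
    from workcell import manip
    o=manip.get_obs(); R=Ro.from_quat(o["ee_rot"]).as_matrix(); y=np.degrees(np.arctan2(R[1,1],R[0,1]))
    print("t",round(o["clock"],2),"pos",o["position"].round(4),"yaw",round(y,2),"zax",R[:,2].round(4),"q",o["joint_pos"].round(2),"F",o["ft_force"].round(1),"g",round(o["grip_width"],3))
    for w in wps:
        s=R.T@(np.array(w[:3])-o["position"]); dy=(w[3]-y+180)%360-180
        print(w,"->",s.round(4),"twist",round(-np.radians(dy),4))
E
python3 -c "
from h import *
goto((.45,.15,.26,20),(.468,-.303,.26,0))"
```

```text
t 0.15 pos [0.2311 0.5804 0.2477] yaw 68.3 zax [-3.e-04 -1.e-03 -1.e+00] q [-1.21  0.33 -0.06  1.46  0.02  1.35 -0.09] F [ 0.7 -0.3 -0.3] g 0.999
(0.45, 0.15, 0.26, 20) -> [-0.3626 -0.319  -0.0119] twist 0.8429
(0.468, -0.303, 0.26, 0) -> [-0.5468 -0.7332 -0.0115] twist 1.192
```

jog_arm(steps=[0.0854,-0.036,-0.032,-0.001,0.084,0.0854,-0.072,-0.064,-0.003,0.168,0.0854,-0.109,-0.096,-0.004,0.252,0.0854,-0.145,-0.128,-0.005,0.336,0.0854,-0.181,-0.16,-0.006,0.42,0.0854,-0.217,-0.192,-0.007,0.504,0.0854,-0.253,-0.224,-0.008,0.588,0.0854,-0.29,-0.256,-0.01,0.672,0.0854,-0.326,-0.288,-0.011,0.756,0.0854,-0.362,-0.319,-0.012,0.843])

```text
clock: 1.15
position: [0.4499, 0.1484, 0.2604]
ee_rot: [0.575, 0.818, 0.0, -0.0]
ft_force: [1.7, -0.2, 0.5]
grip_width: 1.001
```

```bash
python3 -c "
from h import *
goto((.45,.15,.26,20),(.468,-.303,.26,0),(.468,-.283,.26,0))"
```

```text
t 1.15 pos [0.4499 0.1484 0.2604] yaw 19.79 zax [ 2.e-04  5.e-04 -1.e+00] q [-0.76 -0.03  0.34  1.84  0.01  1.32 -0.07] F [ 1.7 -0.2  0.5] g 1.001
(0.45, 0.15, 0.26, 20) -> [0.0015 0.0006 0.0004] twist -0.0036
(0.468, -0.303, 0.26, 0) -> [-4.309e-01 -1.358e-01  2.000e-04] twist 0.3454
(0.468, -0.283, 0.26, 0) -> [-4.121e-01 -1.290e-01  2.000e-04] twist 0.3454
```

jog_arm(steps=[0.0854,-0.043,-0.0136,0,0.035,0.0854,-0.086,-0.0272,0,0.07,0.0854,-0.129,-0.0408,0,0.105,0.0854,-0.172,-0.0544,0,0.14,0.0854,-0.215,-0.068,0,0.175,0.0854,-0.258,-0.0816,0,0.21,0.0854,-0.301,-0.0952,0,0.245,0.0854,-0.345,-0.109,0,0.28,0.0854,-0.388,-0.1222,0,0.315,0.0854,-0.431,-0.1358,0,0.345])

```text
clock: 2.15
position: [0.4692, -0.3026, 0.2604]
ee_rot: [0.706, 0.708, 0.0, 0.0]
ft_force: [1.4, 1.1, 0.1]
grip_width: 1.002
```

```bash
python3 -c "
from h import *
goto((.468,-.303,.26,0))
snap('wrist','w1');snap('scene','s1')
goto((.468,-.303,.26,0))
"
```

```text
t 2.15 pos [ 0.4692 -0.3026  0.2604] yaw 0.2 zax [ 7.e-04  1.e-04 -1.e+00] q [-0.24  0.22  0.85  1.66 -0.17  1.34  0.64] F [1.4 1.1 0.1] g 1.002
(0.468, -0.303, 0.26, 0) -> [-0.0004 -0.0012  0.0004] twist 0.0034
t 2.25 pos [ 0.4672 -0.3069  0.2599] yaw -0.27 zax [-0.0019 -0.0034 -1.    ] q [-0.23  0.22  0.85  1.66 -0.17  1.34  0.64] F [-0.6  0.8 -0.9] g 1.003
(0.468, -0.303, 0.26, 0) -> [ 0.0039  0.0008 -0.0001] twist -0.0046
```

View pics/w1.png

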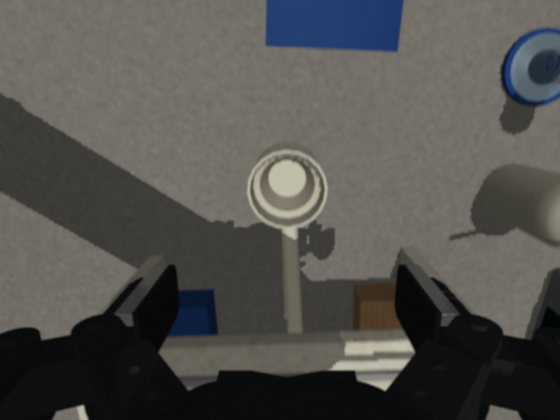

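View pics/s1.png

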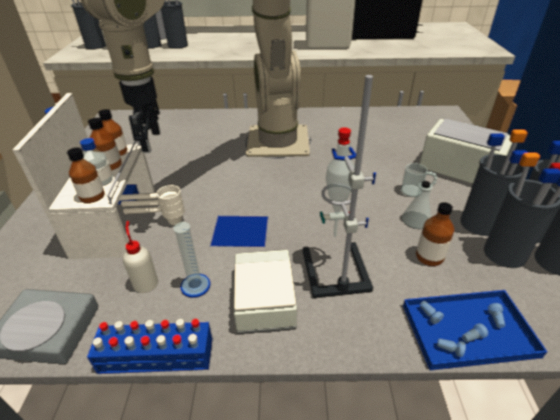

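```bash
cat > rim.py <<'E'
from h import *
import sys
def rim(tag,zr,box,zh,thr=None):
    p,d,K,T=load(tag); _,W=cloud(tag)
    g=cv2.cvtColor(p,cv2.COLOR_RGB2GRAY); hsv=cv2.cvtColor(p,cv2.COLOR_RGB2HSV)
    x0,x1,y0,y1=box
    m=((W[...,2]>zr-.03)&(W[...,2]<zr+.02)); m[:, :x0]=0;m[:,x1:]=0;m[:y0]=0;m[y1:]=0
    q=W[m]; 
    top=W[m&(W[...,2]>zr-.006)]
    print("npts",m.sum(),len(top),"z98",np.percentile(q[:,2],[90,98]).round(4))
    # outer boundary
    mm=cv2.morphologyEx(m.astype(np.uint8),cv2.MORPH_CLOSE,np.ones((5,5)))
    cn=max(cv2.findContours(mm,0,1)[0],key=cv2.contourArea)[:,0]
    P=np.array([ray(K,T,u,v,zr)[:2] for u,v in cn])
    return P,q
E
python3 - <<'E'
from rim import *
snap('wrist','w2'); goto((.468,-.303,.26,0))
P,q=rim('w2',.106,(230,350,130,260),None)
from scipy.optimize import least_squares
c=np.array([np.median(P[:,0]),np.median(P[:,1])])
keep=P[:,1]>-.318
for it in range(4):
    f=lambda s:np.hypot(P[keep,0]-s[0],P[keep,1]-s[1])-s[2]
    r=least_squares(f,[*c,.032],loss='soft_l1',f_scale=.001).x; c=r[:2]
    keep=(abs(np.hypot(P[:,0]-c[0],P[:,1]-c[1])-r[2])<.003)
print(r.round(4),keep.sum(),len(P))
p,d,K,T=load('w2')
# handle: white pixels rows 240..320
g=cv2.cvtColor(p,cv2.COLOR_RGB2GRAY).astype(int)
for v in range(236,330,10):
    print(v,[int(x) for x in g[v,274:312:1]])
g2=cv2.resize(p[130:340,190:390],None,fx=3,fy=3,interpolation=cv2.INTER_CUBIC); cv2.imwrite('pics/w2z.png',cv2.cvtColor(g2,cv2.COLOR_RGB2BGR))
E
```

```text
t 2.3 pos [ 0.468  -0.304   0.2598] yaw -0.09 zax [-0.002  -0.0017 -1.    ] q [-0.24  0.22  0.85  1.66 -0.17  1.34  0.64] F [ 0.6  0.3 -0. ] g 1.001
(0.468, -0.303, 0.26, 0) -> [ 0.001   0.     -0.0002] twist -0.0015
npts 3848 1349 z98 [0.1064 0.1073]
[ 0.4706 -0.2958  0.0318] 217 304
236 [63, 63, 62, 62, 62, 62, 61, 61, 61, 62, 67, 79, 88, 93, 98, 109, 124, 132, 131, 133, 149, 174, 185, 183, 175, 164, 146, 116, 81, 62, 60, 62, 65, 83, 108, 107, 82, 64]
246 [63, 62, 64, 63, 64, 63, 63, 62, 61, 60, 64, 71, 81, 90, 95, 98, 100, 102, 102, 102, 101, 102, 102, 101, 100, 97, 92, 83, 70, 60, 58, 59, 62, 63, 62, 61, 62, 62]
256 [61, 60, 61, 61, 60, 59, 60, 61, 60, 60, 61, 69, 78, 86, 91, 97, 99, 101, 102, 102, 102, 102, 102, 101, 101, 99, 96, 91, 90, 97, 101, 104, 109, 112, 114, 112, 112, 112]
266 [60, 60, 60, 59, 59, 59, 59, 60, 60, 60, 60, 66, 76, 84, 90, 94, 97, 99, 102, 102, 102, 102, 102, 102, 101, 101, 98, 95, 89, 89, 98, 106, 111, 112, 110, 110, 108, 108]
276 [61, 61, 62, 62, 62, 63, 62, 62, 61, 61, 61, 63, 72, 82, 85, 90, 95, 98, 101, 102, 102, 102, 102, 102, 103, 101, 100, 97, 91, 8
[... 153 characters left out ...]
1, 99, 95, 88, 75, 65, 61, 60, 58, 58, 58, 58]
296 [61, 60, 60, 59, 59, 58, 58, 60, 61, 61, 62, 62, 63, 72, 84, 86, 89, 94, 97, 100, 102, 101, 102, 102, 102, 102, 102, 100, 98, 93, 82, 69, 61, 59, 59, 59, 60, 60]
306 [60, 62, 60, 61, 59, 60, 59, 60, 59, 60, 59, 59, 61, 67, 79, 87, 87, 91, 95, 97, 101, 101, 101, 101, 102, 101, 102, 101, 99, 97, 90, 77, 64, 59, 59, 60, 60, 60]
316 [60, 59, 60, 60, 60, 62, 61, 62, 62, 61, 61, 60, 61, 60, 60, 61, 68, 82, 92, 96, 100, 101, 101, 101, 102, 101, 102, 101, 100, 99, 95, 85, 70, 62, 61, 61, 61, 61]
326 [67, 67, 66, 67, 67, 67, 68, 67, 68, 69, 68, 69, 69, 70, 71, 72, 73, 77, 81, 81, 80, 80, 79, 78, 78, 77, 78, 78, 78, 77, 76, 76, 74, 72, 72, 71, 72, 72]
```

View pics/w2z.png

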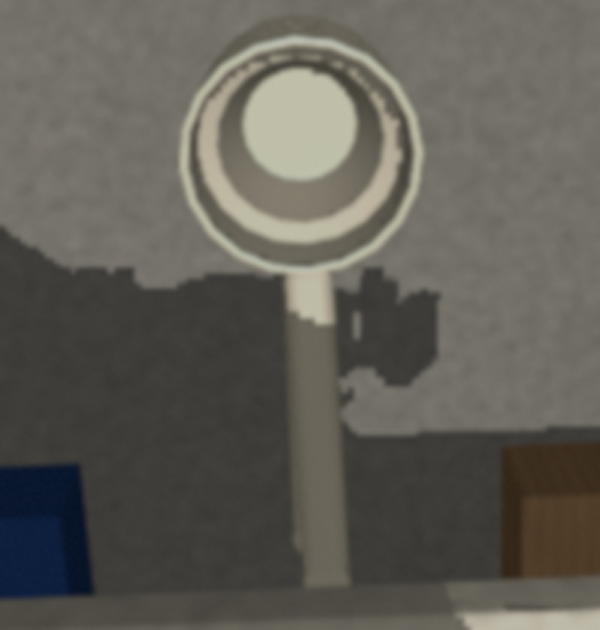

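```bash
python3 - <<'E'
from h import *
p,d,K,T=load('w2')
a=ray(K,T,301.2,246,.1);b=ray(K,T,305.4,316,.1);print(a,b,np.degrees(np.arctan2(b[1]-a[1],b[0]-a[0])))
goto((.4706,-.2958,.26,0),(.4706,-.2958,.14,0))
E
```

```text
[ 0.48015895 -0.3522773   0.1       ] [ 0.48440544 -0.41904993  0.1       ] -86.36110069191712
t 2.3 pos [ 0.468  -0.304   0.2598] yaw -0.09 zax [-0.002  -0.0017 -1.    ] q [-0.24  0.22  0.85  1.66 -0.17  1.34  0.64] F [ 0.6  0.3 -0. ] g 1.001
(0.4706, -0.2958, 0.26, 0) -> [ 0.0082  0.0026 -0.0003] twist -0.0015
(0.4706, -0.2958, 0.14, 0) -> [0.0084 0.0029 0.1197] twist -0.0015
```

jog_arm(steps=[0.066,0.004,0.001,0.02,-0.03,0.066,0.0082,0.0026,0.05,-0.064,0.066,0.0082,0.0026,0.08,-0.064,0.066,0.0082,0.0026,0.1,-0.064,0.066,0.0082,0.0026,0.11,-0.064,0.066,0.0082,0.0026,0.11,-0.064,0.066,0.0082,0.0026,0.11,-0.064,0.066,0.0082,0.0026,0.11,-0.064,0.066,0.0082,0.0026,0.11,-0.064,0.066,0.0082,0.0026,0.11,-0.064])

```text
clock: 3.3
position: [0.4721, -0.2928, 0.1508]
ee_rot: [0.683, 0.731, 0.0, 0.0]
ft_force: [-0.5, 0.6, -0.2]
grip_width: 0.772
```

```bash
python3 - <<'E'
from rim import *
from workcell import manip
goto((.4706,-.2958,.095,3.6))
snap('scene','s2'); snap('wrist','w3')
o=manip.get_obs(); R=Ro.from_quat(o["ee_rot"]).as_matrix()
p,W=cloud("s2"); L=(W-o["position"])@R
for a in (1,-1):
    s=L[(a*L[...,1]>.02)&(a*L[...,1]<.09)&(abs(L[...,0])<.03)&(L[...,2]>-.06)&(L[...,2]<.03)]
    print(a,len(s),np.percentile(s[:,2],[50,90,97,99.5]).round(3),[ (np.percentile(s[abs(s[:,2]-z)<.004][:,1],[2,98]).round(3).tolist() if (abs(s[:,2]-z)<.004).any() else None) for z in (-.04,-.02,-.01,0,.005,.01,.015)])
cv2.imwrite('pics/s2z.png',cv2.cvtColor(cv2.resize(p[60:260,60:260],None,fx=3,fy=3,interpolation=cv2.INTER_CUBIC),cv2.COLOR_RGB2BGR))
E
```

```text
t 3.3 pos [ 0.4721 -0.2928  0.1508] yaw 3.9 zax [ 1.e-03 -1.e-04 -1.e+00] q [-0.2   0.32  0.8   1.8  -0.25  1.12  0.75] F [-0.5  0.6 -0.2] g 0.772
(0.4706, -0.2958, 0.095, 3.6) -> [-0.0028 -0.0018  0.0558] twist 0.0052
1 210 [-0.04  -0.001  0.006  0.009] [[0.034, 0.064], [0.037, 0.047], [0.033, 0.046], [0.031, 0.045], [0.031, 0.044], [0.036, 0.039], None]
-1 113 [-0.022  0.002  0.006  0.007] [[-0.055, -0.031], [-0.037, -0.031], [-0.036, -0.033], [-0.038, -0.032], [-0.038, -0.032], [-0.036, -0.034], None]
```

View pics/s2z.png

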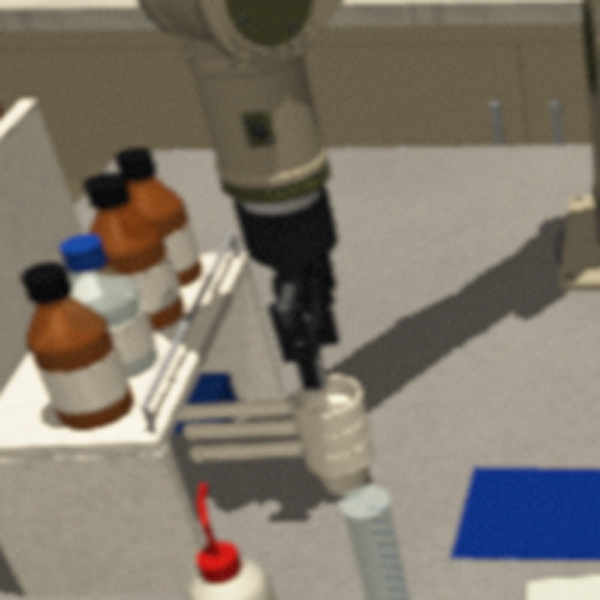

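View pics/w3.png

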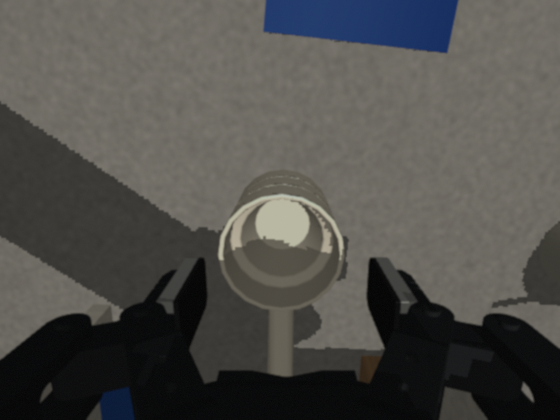

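```bash
cat >> rim.py <<'E'
from scipy.optimize import least_squares
def fitrim(tag,zr,box,ymin):
    P,q=rim(tag,zr,box,None)
    c=np.array([np.median(P[:,0]),np.median(P[:,1])]); keep=ymin(P)
    for it in range(4):
        f=lambda s:np.hypot(P[keep,0]-s[0],P[keep,1]-s[1])-s[2]
        r=least_squares(f,[*c,.032],loss='soft_l1',f_scale=.001).x; c=r[:2]
        keep=(abs(np.hypot(P[:,0]-c[0],P[:,1]-c[1])-r[2])<.003)
    print(tag,r.round(4),keep.sum(),len(P)); return r
E
python3 - <<'E'
from rim import *
fitrim('w3',.106,(212,350,150,315),lambda P:P[:,1]>-.318)
snap('wrist','w4'); 
r=fitrim('w4',.106,(212,350,150,315),lambda P:P[:,1]>-.318)
goto((r[0],r[1],.094,3.6))
E
```

```text
npts 8510 2901 z98 [0.1064 0.1071]
w3 [ 0.4705 -0.2944  0.0328] 340 367
npts 8509 2856 z98 [0.1065 0.1072]
w4 [ 0.4705 -0.2944  0.0328] 343 370
t 3.45 pos [ 0.4719 -0.2928  0.1504] yaw 3.9 zax [ 3.e-04  0.e+00 -1.e+00] q [-0.2   0.32  0.8   1.8  -0.25  1.12  0.75] F [ 1.1 -0.1  0.1] g 0.771
(np.float64(0.47053504416478525), np.float64(-0.29442894455838153), 0.094, 3.6) -> [-0.0015 -0.0015  0.0564] twist 0.0052
```

```bash
python3 - <<'E'
from h import *
p,d,K,T=load('w4'); g=cv2.cvtColor(p,cv2.COLOR_RGB2GRAY)
for v in (262,266,270,280,290):
    print(v,"L",g[v,196:214].tolist(),"R",g[v,362:380].tolist(), d[v,196:212:3].round(3),d[v,366:380:3].round(3))
big=cv2.resize(p[180:330,150:420],None,fx=2.9,fy=2.9,interpolation=cv2.INTER_CUBIC); cv2.imwrite('pics/w4z.png',cv2.cvtColor(big,cv2.COLOR_RGB2BGR))
E
```

```text
262 L [30, 14, 13, 10, 8, 10, 10, 9, 22, 42, 55, 60, 61, 61, 59, 59, 57, 56] R [107, 105, 104, 103, 103, 95, 74, 40, 12, 8, 7, 7, 12, 12, 17, 31, 48, 61] [0.137 0.138 0.142 0.299 0.299 0.298] [0.3   0.145 0.    0.138 0.137]
266 L [12, 9, 7, 7, 5, 8, 8, 8, 15, 36, 53, 59, 58, 59, 59, 60, 59, 60] R [106, 105, 105, 106, 106, 94, 62, 25, 9, 8, 7, 7, 7, 9, 8, 9, 13, 27] [0.134 0.137 0.142 0.148 0.3   0.3  ] [0.299 0.146 0.141 0.136 0.135]
270 L [9, 10, 8, 7, 7, 5, 8, 8, 14, 31, 52, 59, 59, 58, 58, 58, 58, 59] R [108, 107, 106, 106, 107, 94, 58, 18, 6, 5, 9, 8, 7, 8, 7, 5, 10, 12] [0.132 0.138 0.142 0.148 0.302 0.301] [0.301 0.146 0.141 0.136 0.13 ]
280 L [7, 7, 9, 6, 8, 10, 6, 7, 8, 19, 39, 54, 59, 59, 59, 59, 59, 59] R [107, 106, 107, 106, 95, 65, 28, 8, 10, 8, 7, 8, 7, 8, 6, 8, 4, 8] [0.133 0.137 0.143 0.147 0.304 0.303] [0.303 0.147 0.14  0.136 0.131]
290 L [7, 5, 5, 9, 8, 8, 5, 7, 4, 9, 25, 44, 57, 60, 59, 58, 58, 57] R [113, 112, 111, 104, 82, 46, 14, 6, 9, 8, 7, 7, 9, 7, 6, 7, 8, 7] [0.134 0.137 0.142 0.147 0.306 0.306] [0.306 0.145 0.141 0.135 0.132]
```

View pics/w4z.png

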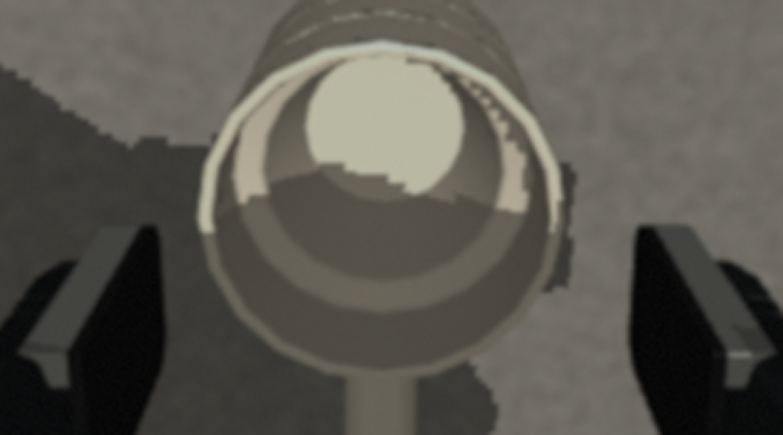

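jog_arm(steps=[0.082,-0.0015,-0.0024,0,0.005,0.082,-0.0015,-0.0024,0,0.005,0.082,-0.0015,-0.0024,0.005,0.005,0.082,-0.0015,-0.0024,0.015,0.005,0.082,-0.0015,-0.0024,0.025,0.005,0.082,-0.0015,-0.0024,0.035,0.005,0.082,-0.0015,-0.0024,0.045,0.005,0.082,-0.0015,-0.0024,0.052,0.005,0.082,-0.0015,-0.0024,0.056,0.005,0.082,-0.0015,-0.0024,0.0564,0.005])

```text
clock: 4.45
position: [0.4693, -0.2944, 0.0933]
ee_rot: [0.684, 0.729, -0.0, -0.0]
ft_force: [-0.4, -1.3, 0.2]
grip_width: 0.964
```

```bash
python3 - <<'E'
from rim import *
snap('wrist','w5'); goto((.4690,-.2944,.094,3.6))
p,d,K,T=load('w5'); g=cv2.cvtColor(p,cv2.COLOR_RGB2GRAY)
E
```

```text
t 4.5 pos [ 0.4695 -0.2945  0.0937] yaw 3.6 zax [-2.e-04  0.e+00 -1.e+00] q [-0.16  0.4   0.76  1.86 -0.32  1.02  0.8 ] F [ 0.2 -1.  -0.5] g 0.963
(0.469, -0.2944, 0.094, 3.6) -> [ 0.0001 -0.0005 -0.0003] twist 0.0001
```

View pics/w5.png

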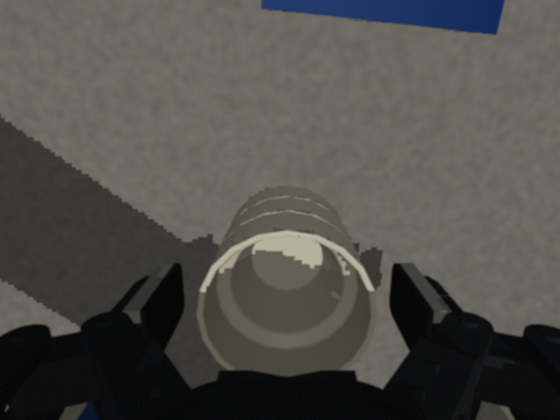

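jog_arm(steps=[0.074,0,0,0,0,0.07,0,0,0,0,0.067,0,0,0,0,0.065,0,0,0,0,0.063,0,0,0,0,0.058,0,0,0,0,0.05,0,0,0,0,0.05,0,0,0,0,0.05,0,0,0,0,0.05,0,0,0,0], grip_force=50)

```text
clock: 5.5
position: [0.4697, -0.2946, 0.0944]
ee_rot: [0.685, 0.729, 0.0, 0.0]
ft_force: [-1.3, 0.4, 6.6]
grip_width: 0.737
```

```bash
python3 - <<'E'
from rim import *
goto((.4690,-.2944,.137,3.6))
snap('wrist','w6'); snap('scene','s6')
p=load('s6')[0]; cv2.imwrite('pics/s6z.png',cv2.cvtColor(cv2.resize(p[60:260,60:260],None,fx=3,fy=3,interpolation=cv2.INTER_CUBIC),cv2.COLOR_RGB2BGR))
E
```

```text
t 5.5 pos [ 0.4697 -0.2946  0.0944] yaw 3.6 zax [ 4.e-04  1.e-04 -1.e+00] q [-0.16  0.4   0.76  1.86 -0.32  1.02  0.8 ] F [-1.3  0.4  6.6] g 0.737
(0.469, -0.2944, 0.137, 3.6) -> [ 0.0002 -0.0006 -0.0426] twist 0.0001
```

View pics/s6z.png

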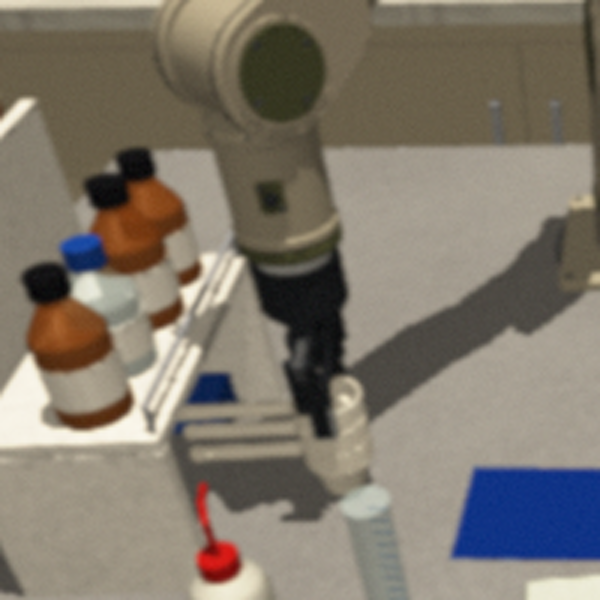

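jog_arm(steps=[0.05,0,0,-0.002,0,0.05,0,0,-0.005,0,0.05,0,0,-0.009,0,0.05,0,0,-0.014,0,0.05,0,0,-0.02,0,0.05,0,0,-0.027,0,0.05,0,0,-0.034,0,0.05,0,0,-0.04,0,0.05,0,0,-0.043,0,0.05,0,0,-0.043,0])

```text
clock: 6.6
position: [0.4698, -0.2945, 0.1373]
ee_rot: [0.684, 0.729, 0.0, 0.0]
ft_force: [-0.6, 0.5, -1.7]
grip_width: 0.738
```

```bash
python3 - <<'E'
from rim import *
goto((.4690,-.2,.139,3.6))
snap('wrist','w7'); snap('scene','s7')
p=load('s7')[0]; cv2.imwrite('pics/s7z.png',cv2.cvtColor(cv2.resize(p[60:260,60:260],None,fx=3,fy=3,interpolation=cv2.INTER_CUBIC),cv2.COLOR_RGB2BGR))
E
```

```text
t 6.6 pos [ 0.4698 -0.2945  0.1373] yaw 3.62 zax [ 8.e-04 -1.e-04 -1.e+00] q [-0.19  0.34  0.79  1.82 -0.27  1.1   0.77] F [-0.6  0.5 -1.7] g 0.738
(0.469, -0.2, 0.139, 3.6) -> [ 0.0944  0.0052 -0.0017] twist 0.0003
```

View pics/s7z.png

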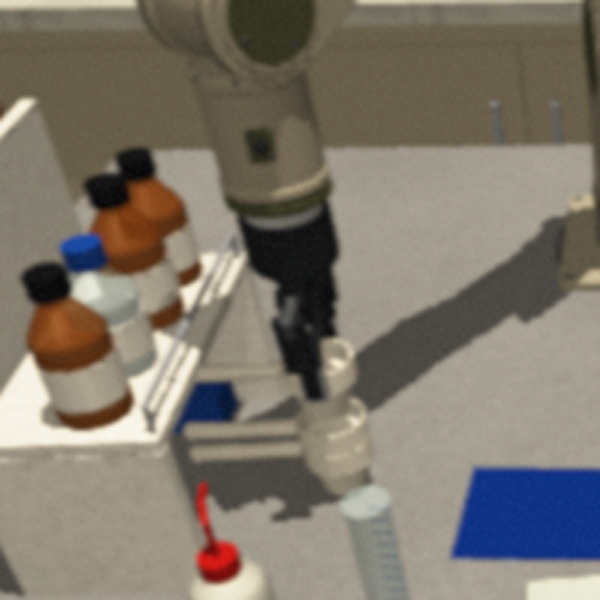

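View pics/w7.png

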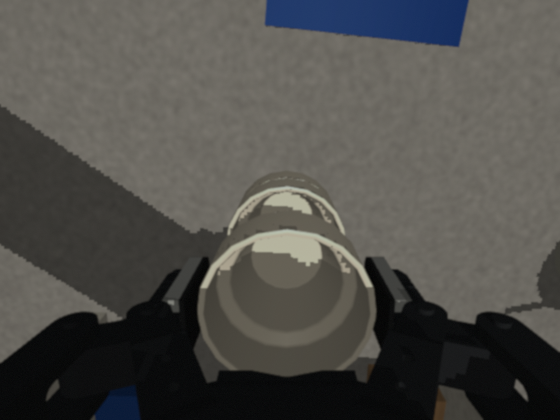

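jog_arm(steps=[0.05,0.012,0,-0.002,0,0.05,0.03,0,-0.002,0,0.05,0.05,0,-0.002,0,0.05,0.07,0,-0.002,0,0.05,0.09,0.005,-0.002,0.05,0.05,0.11,0.016,-0.002,0.15,0.05,0.13,0.027,-0.002,0.26,0.05,0.15,0.038,-0.002,0.37,0.05,0.165,0.049,-0.002,0.48,0.05,0.175,0.056,-0.002,0.59])

```text
clock: 7.7
position: [0.5147, -0.1137, 0.1387]
ee_rot: [0.867, 0.498, 0.0, -0.0]
ft_force: [-0.1, -0.0, -1.7]
grip_width: 0.738
```

```bash
python3 - <<'E'
from rim import *
goto((.525,-.106,.139,-86))
E
```

```text
t 7.7 pos [ 0.5147 -0.1137  0.1387] yaw -30.33 zax [-3.e-04  7.e-04 -1.e+00] q [-0.58  0.26  0.82  1.89 -0.22  1.08 -0.21] F [-0.1 -0.  -1.7] g 0.738
(0.525, -0.106, 0.139, -86) -> [ 0.0119  0.0049 -0.0003] twist 0.9716
```

jog_arm(steps=[0.05,0.003,0.001,0,0.11,0.05,0.006,0.002,0,0.22,0.05,0.009,0.003,0,0.33,0.05,0.011,0.004,0,0.44,0.05,0.012,0.005,0,0.55,0.05,0.012,0.005,0,0.66,0.05,0.012,0.005,0,0.77,0.05,0.012,0.005,0.01,0.88,0.05,0.012,0.005,0.02,0.95,0.05,0.012,0.005,0.03,0.97])

```text
clock: 8.7
position: [0.5245, -0.1074, 0.1083]
ee_rot: [0.999, 0.036, -0.0, -0.0]
ft_force: [0.2, 1.3, -0.3]
grip_width: 0.739
```

```bash
python3 - <<'E'
from rim import *
goto((.525,-.106,.05,-86))
snap('scene','s8');snap('top','t8')
goto((.525,-.106,.05,-86))
for n in('s8','t8'):
    p=load(n)[0]; b=(120,300,140,360) if n=='s8' else (150,300,230,430)
    cv2.imwrite(f'pics/{n}z.png',cv2.cvtColor(cv2.resize(p[b[0]:b[1],b[2]:b[3]],None,fx=3,fy=3,interpolation=cv2.INTER_CUBIC),cv2.COLOR_RGB2BGR))
E
```

```text
t 8.7 pos [ 0.5245 -0.1074  0.1083] yaw -85.83 zax [-4.e-04  4.e-04 -1.e+00] q [-0.69  0.39  0.96  1.9  -0.37  1.04 -1.07] F [ 0.2  1.3 -0.3] g 0.739
(0.525, -0.106, 0.05, -86) -> [ 0.0006 -0.0013  0.0583] twist 0.003
t 8.8 pos [ 0.5238 -0.1076  0.1076] yaw -85.68 zax [-2.4e-03  1.0e-04 -1.0e+00] q [-0.69  0.39  0.96  1.9  -0.37  1.05 -1.06] F [-0.5 -0.1 -2.5] g 0.736
(0.525, -0.106, 0.05, -86) -> [ 0.0015 -0.0015  0.0576] twist 0.0056
```

View pics/s8z.png

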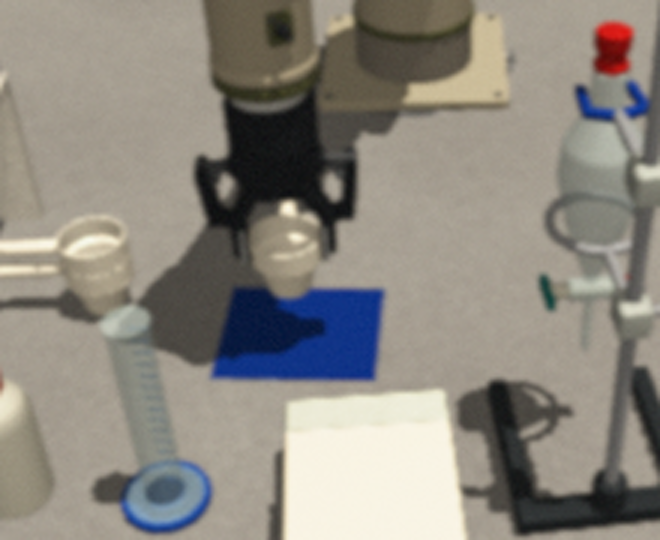

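View pics/t8z.png

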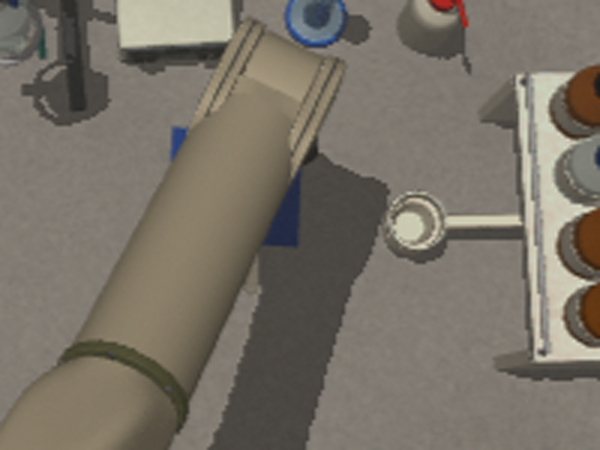

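jog_arm(steps=[0.05,0,0,0.008,0,0.05,0,0,0.018,0,0.05,0,0,0.028,0,0.05,0,0,0.038,0,0.05,0,0,0.046,0,0.05,0,0,0.052,0,0.05,0,0,0.056,0,0.05,0,0,0.057,0,0.05,0,0,0.058,0,0.05,0,0,0.058,0])

```text
clock: 9.8
position: [0.5249, -0.1084, 0.0511]
ee_rot: [0.999, 0.037, 0.0, -0.0]
ft_force: [-1.0, 0.7, -1.2]
grip_width: 0.736
```

```bash
python3 - <<'E'
from rim import *
goto((.525,-.106,.046,-86))
snap('scene','s9')
p=load('s9')[0]; b=(150,270,160,320)
cv2.imwrite(f'pics/s9z.png',cv2.cvtColor(cv2.resize(p[b[0]:b[1],b[2]:b[3]],None,fx=4,fy=4,interpolation=cv2.INTER_CUBIC),cv2.COLOR_RGB2BGR))
E
```

```text
t 9.8 pos [ 0.5249 -0.1084  0.0511] yaw -85.77 zax [ 4.e-04  2.e-04 -1.e+00] q [-0.62  0.48  0.89  1.94 -0.46  0.94 -1.  ] F [-1.   0.7 -1.2] g 0.736
(0.525, -0.106, 0.046, -86) -> [ 0.0003 -0.0024  0.0051] twist 0.004
```

View pics/s9z.png

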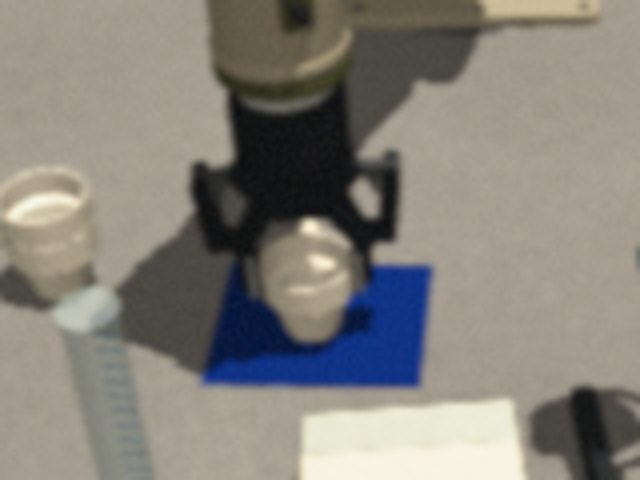

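jog_arm(steps=[0.05,0,0,0.001,0,0.05,0,0,0.002,0,0.05,0,0,0.003,0,0.05,0,0,0.0035,0,0.05,0,0,0.004,0,0.05,0,0,0.0043,0,0.05,0,0,0.0046,0,0.05,0,0,0.0048,0,0.05,0,0,0.005,0,0.05,0,0,0.005,0])

```text
clock: 10.85
position: [0.5249, -0.1084, 0.0464]
ee_rot: [0.999, 0.037, 0.0, -0.0]
ft_force: [-4.0, 1.2, 8.3]
grip_width: 0.738
```

jog_arm(steps=[0.064,0,0,0,0,0.066,0,0,0,0,0.07,0,0,0,0,0.075,0,0,0,0,0.08,0,0,0,0,0.0854,0,0,0,0,0.0854,0,0,0,0,0.0854,0,0,0,0,0.0854,0,0,-0.005,0,0.0854,0,0,-0.015,0])

```text
clock: 11.85
position: [0.5243, -0.1084, 0.061]
ee_rot: [0.999, 0.037, -0.001, 0.0]
ft_force: [0.7, 0.8, 0.3]
grip_width: 0.997
```

```bash
python3 - <<'E'
from rim import *
goto((.525,-.106,.19,-86))
E
```

```text
t 11.85 pos [ 0.5243 -0.1084  0.061 ] yaw -85.78 zax [-1.1e-03 -1.0e-04 -1.0e+00] q [-0.63  0.46  0.91  1.93 -0.44  0.96 -1.01] F [0.7 0.8 0.3] g 0.997
(0.525, -0.106, 0.19, -86) -> [ 0.0007 -0.0024 -0.129 ] twist 0.0038
```

jog_arm(steps=[0.0854,0,0,-0.025,0,0.0854,0,0,-0.055,0,0.0854,-0.005,0,-0.09,-0.08,0.0854,-0.015,0,-0.12,-0.2,0.0854,-0.03,0,-0.135,-0.34,0.0854,-0.045,0,-0.14,-0.48,0.0854,-0.06,0,-0.14,-0.62,0.0854,-0.07,0,-0.14,-0.76,0.0854,-0.08,0,-0.14,-0.9,0.0854,-0.09,0,-0.14,-1.04])

```text
clock: 12.85
position: [0.4346, -0.1155, 0.2014]
ee_rot: [0.848, 0.531, 0.001, -0.0]
ft_force: [-0.4, -0.3, -0.2]
grip_width: 1.002
```

```bash
python3 - <<'E'
from rim import *
goto((.42,-.11,.2,95))
E
```

```text
t 12.85 pos [ 0.4346 -0.1155  0.2014] yaw -25.91 zax [ 7.e-04  8.e-04 -1.e+00] q [-0.84 -0.12  0.96  2.    0.1   1.21 -0.37] F [-0.4 -0.3 -0.2] g 1.002
(0.42, -0.11, 0.2, 95) -> [-0.0014 -0.0155  0.0014] twist -2.1102
```

jog_arm(steps=[0.0854,0,-0.002,0,-0.14,0.0854,0,-0.004,0,-0.28,0.0854,0,-0.006,0,-0.42,0.0854,-0.001,-0.008,0,-0.56,0.0854,-0.001,-0.01,0,-0.7,0.0854,-0.001,-0.012,0,-0.84,0.0854,-0.001,-0.014,0,-0.98,0.0854,-0.001,-0.0155,0,-1.12,0.0854,-0.001,-0.0155,0,-1.26,0.0854,-0.001,-0.0155,0,-1.4])

```text
clock: 13.85
position: [0.4206, -0.1096, 0.2011]
ee_rot: [0.307, 0.952, 0.0, -0.0]
ft_force: [0.3, 0.2, -0.4]
grip_width: 0.997
```

jog_arm(steps=[0.0854,0,0,0,-0.14,0.0854,0,0,0,-0.28,0.0854,0,0,0,-0.42,0.0854,0,0,0,-0.56,0.0854,0,0,0,-0.66,0.0854,0,0,0,-0.71,0.0854,0,0,0,-0.71,0.0854,0,0,0,-0.71,0.0854,0,0,0,-0.71,0.0854,0,0,0,-0.71])

```text
clock: 14.85
position: [0.4206, -0.1093, 0.2009]
ee_rot: [-0.041, 0.999, -0.0, -0.0]
ft_force: [0.3, -0.4, 1.1]
grip_width: 0.997
```

```bash
python3 - <<'E'
from rim import *
goto((.42,-.11,.2,95))
snap('wrist','w10');snap('scene','s10');snap('top','t10')
p=load('t10')[0]; cv2.imwrite('pics/t10z.png',cv2.cvtColor(cv2.resize(p[150:300,230:430],None,fx=3,fy=3,interpolation=cv2.INTER_CUBIC),cv2.COLOR_RGB2BGR))
E
```

```text
t 14.85 pos [ 0.4206 -0.1093  0.2009] yaw 94.65 zax [-1.e-04 -1.e-04 -1.e+00] q [-1.2  -0.41  1.16  2.04  0.39  1.29  1.47] F [ 0.3 -0.4  1.1] g 0.997
(0.42, -0.11, 0.2, 95) -> [ 0.0007 -0.0007  0.0009] twist -0.0062
```

View pics/w10.png

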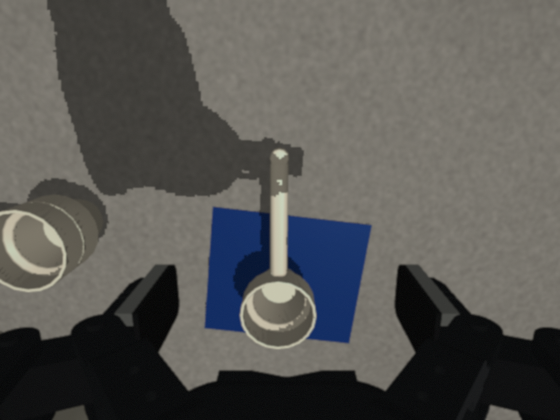

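View pics/s10.png

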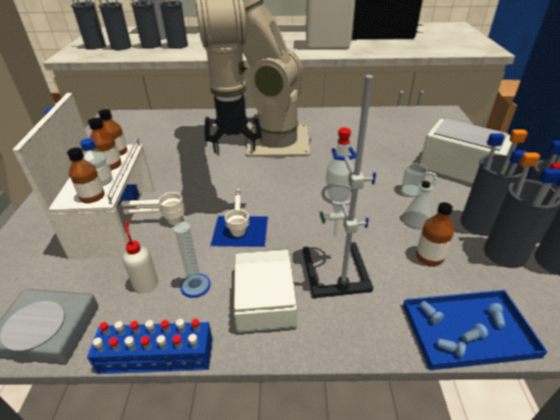

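View pics/t10z.png

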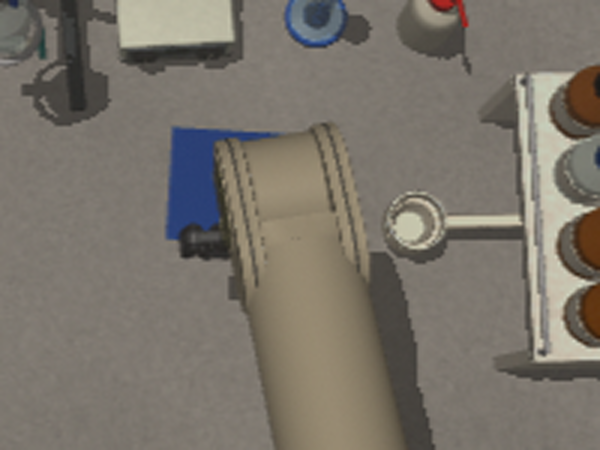

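```bash
cat > han.py <<'E'
from rim import *
def handle(tag,rows,cols,ztop=.052):
    p,d,K,T=load(tag); _,W=cloud(tag)
    pts=[]
    for v in rows:
        m=(W[v,:,2]>.040)&(W[v,:,2]<.06); m[:cols[0]]=0;m[cols[1]:]=0
        u=np.nonzero(m)[0]
        if len(u)<4: continue
        a=ray(K,T,u[0],v,ztop);b=ray(K,T,u[-1],v,ztop); pts.append([*(a[:2]+b[:2])/2,np.hypot(*(a-b)[:2])])
    pts=np.array(pts); l=cv2.fitLine(pts[:,:2].astype(np.float32),cv2.DIST_HUBER,0,.01,.01).ravel()
    ang=np.degrees(np.arctan2(l[1],l[0])); print("handle width med",np.median(pts[:,2]).round(4),"dir",ang.round(2),"pt",l[2:].round(4),"x range",pts[:,0].min().round(4),pts[:,0].max().round(4)); return l,pts
E
python3 - <<'E'
from han import *
r=fitrim('w10',.058,(225,330,255,355),lambda P:P[:,0]>.50)
l,pts=handle('w10',range(150,262,3),(255,305))
# line offset of rim center
n=np.array([-l[1],l[0]]); print("rim off line",n@(r[:2]-l[2:]))
E
```

```text
npts 3720 1351 z98 [0.0583 0.0592]
w10 [ 0.5221 -0.1076  0.0318] 146 252
handle width med 0.0132 dir 3.87 pt [ 0.425  -0.1145] x range 0.386 0.476
rim off line 0.0002575150545029863
```

```bash
python3 - <<'E'
from h import *
goto((.4103,-.1145,.1,93.9),(.4103,-.1145,.044,93.9))
E
```

```text
t 15.0 pos [ 0.4206 -0.1092  0.2009] yaw 94.68 zax [-1.e-04 -2.e-04 -1.e+00] q [-1.2  -0.41  1.16  2.04  0.39  1.29  1.47] F [ 0.3 -0.3 -0.7] g 1.0
(0.4103, -0.1145, 0.1, 93.9) -> [ 0.0107 -0.0044  0.1009] twist 0.0136
(0.4103, -0.1145, 0.044, 93.9) -> [ 0.0107 -0.0044  0.1569] twist 0.0136
```

jog_arm(steps=[0.05,0.002,-0.001,0.01,0.004,0.05,0.004,-0.002,0.025,0.01,0.05,0.0065,-0.003,0.045,0.0136,0.05,0.0107,-0.004,0.065,0.0136,0.05,0.0107,-0.0044,0.085,0.0136,0.05,0.0107,-0.0044,0.1,0.0136,0.05,0.0107,-0.0044,0.105,0.0136,0.05,0.0107,-0.0044,0.105,0.0136,0.05,0.0107,-0.0044,0.105,0.0136,0.05,0.0107,-0.0044,0.105,0.0136])

```text
clock: 16.0
position: [0.4106, -0.1143, 0.0965]
ee_rot: [-0.034, 0.999, 0.001, 0.001]
ft_force: [1.3, -0.0, -0.2]
grip_width: 0.588
```

```bash
python3 - <<'E'
from han import *
goto((.4103,-.1145,.044,93.9))
snap('wrist','w11')
E
```

```text
t 16.0 pos [ 0.4106 -0.1143  0.0965] yaw 93.92 zax [ 0.001   0.0016 -1.    ] q [-1.11  0.06  1.33  2.18 -0.07  0.95  1.9 ] F [ 1.3 -0.  -0.2] g 0.588
(0.4103, -0.1145, 0.044, 93.9) -> [ 0.0003 -0.0003  0.0525] twist 0.0003
```

View pics/w11.png

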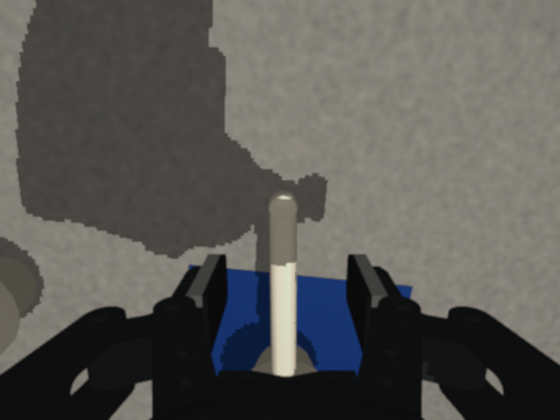

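```bash
python3 - <<'E'
from h import *
# s10: TCP at (.4206,-.1093,.2009), yaw 94.65
p,W=cloud('s10'); y=np.radians(94.65); R=np.array([[np.sin(-y+np.pi)*-1,np.cos(y),0],[0,0,0],[0,0,0]])
ty=np.array([np.cos(y),np.sin(y),0]); tx=np.array([-np.sin(y),np.cos(y),0]); 
L=W-np.array([.4206,-.1093,.2009])
a=L@tx; b=L@ty; h=L[...,2]
m0=(np.hypot(L[...,0],L[...,1])<.13)
for z0 in np.arange(0,.42,.02):
    m=m0&(h>z0)&(h<z0+.02)
    if m.sum()>5: print(z0.round(2),m.sum(),"tool x",np.percentile(a[m],[1,99]).round(3),"tool y",np.percentile(b[m],[1,99]).round(3))
E
```

```text
0.0 61 tool x [-0.013  0.009] tool y [-0.056  0.054]
0.02 69 tool x [-0.011  0.003] tool y [-0.059  0.056]
0.04 207 tool x [-0.017  0.011] tool y [-0.073  0.072]
0.06 298 tool x [-0.019  0.015] tool y [-0.071  0.07 ]
0.08 409 tool x [-0.02   0.007] tool y [-0.068  0.068]
0.1 158 tool x [-0.037  0.012] tool y [-0.066  0.065]
0.12 234 tool x [-0.039 -0.007] tool y [-0.036  0.036]
0.14 287 tool x [-0.038  0.007] tool y [-0.036  0.036]
0.16 183 tool x [-0.042 -0.002] tool y [-0.042  0.042]
0.18 300 tool x [-0.043 -0.005] tool y [-0.04  0.04]
0.2 298 tool x [-0.042 -0.007] tool y [-0.039  0.039]
0.22 321 tool x [-0.041 -0.012] tool y [-0.039  0.046]
0.24 331 tool x [-0.041 -0.005] tool y [-0.039  0.04 ]
0.26 326 tool x [-0.044 -0.009] tool y [-0.04  0.04]
0.28 390 tool x [-0.044 -0.007] tool y [-0.043  0.05 ]
0.3 428 tool x [-0.053 -0.025] tool y [-0.045  0.052]
0.32 501 tool x [-0.054 -0.028] tool y [-0.044  0.053]
0.34 570 tool x [-0.051 -0.019] tool y [-0.045  0.052]
0.36 383 tool x [-0.041 -0.009] tool y [-0.046  0.05 ]
```

jog_arm(steps=[0.05,-0.002,0,0,0,0.05,-0.005,0,0,0,0.05,-0.008,0,0,0,0.05,-0.0117,0.0005,0,0,0.05,-0.0117,0.0005,0.004,0,0.05,-0.0117,0.0005,0.009,0,0.05,-0.0117,0.0005,0.014,0,0.05,-0.0117,0.0005,0.018,0,0.05,-0.0117,0.0005,0.02,0,0.05,-0.0117,0.0005,0.02,0])

```text
clock: 17.05
position: [0.4217, -0.1132, 0.0756]
ee_rot: [-0.034, 0.999, -0.0, -0.0]
ft_force: [0.1, -0.3, 0.4]
grip_width: 0.585
```

```bash
python3 - <<'E'
from han import *
goto((.4222,-.1143,.044,93.9))
E
```

```text
t 17.05 pos [ 0.4217 -0.1132  0.0756] yaw 93.91 zax [-6.e-04 -2.e-04 -1.e+00] q [-0.95  0.21  1.22  2.17 -0.25  0.91  2.05] F [ 0.1 -0.3  0.4] g 0.585
(0.4222, -0.1143, 0.044, 93.9) -> [-0.0004 -0.0011  0.0316] twist 0.0002
```

jog_arm(steps=[0.05,0,-0.0015,0.005,0,0.05,0,-0.0015,0.01,0,0.05,0,-0.0015,0.016,0,0.05,0,-0.0015,0.022,0,0.05,0,-0.0015,0.027,0,0.05,0,-0.0015,0.03,0,0.05,0,-0.0015,0.0316,0,0.05,0,-0.0015,0.0316,0,0.05,0,-0.0015,0.0316,0,0.05,0,-0.0015,0.0316,0])

```text
clock: 18.05
position: [0.4223, -0.1145, 0.0444]
ee_rot: [-0.034, 0.999, 0.0, 0.0]
ft_force: [0.4, 0.7, 0.3]
grip_width: 0.586
```

```bash
python3 - <<'E'
from han import *
goto((.4222,-.1147,.044,93.9))
snap('wrist','w12'); snap('scene','s12')
p=load('s12')[0]; b=(130,270,160,320)
cv2.imwrite(f'pics/s12z.png',cv2.cvtColor(cv2.resize(p[b[0]:b[1],b[2]:b[3]],None,fx=4,fy=4,interpolation=cv2.INTER_CUBIC),cv2.COLOR_RGB2BGR))
E
```

```text
t 18.05 pos [ 0.4223 -0.1145  0.0444] yaw 93.94 zax [ 4.e-04  3.e-04 -1.e+00] q [-0.85  0.3   1.12  2.19 -0.36  0.85  2.14] F [0.4 0.7 0.3] g 0.586
(0.4222, -0.1147, 0.044, 93.9) -> [ 0.0001 -0.0002  0.0004] twist 0.0006
```

View pics/w12.png

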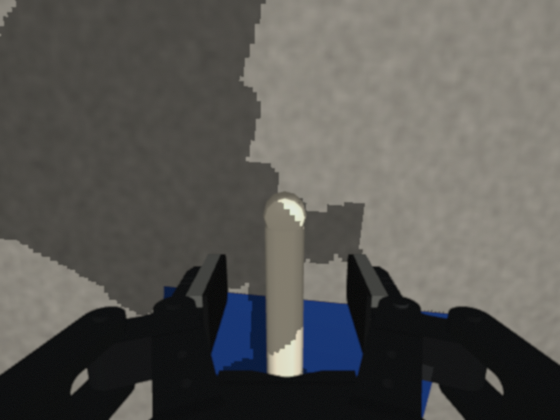

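View pics/s12z.png

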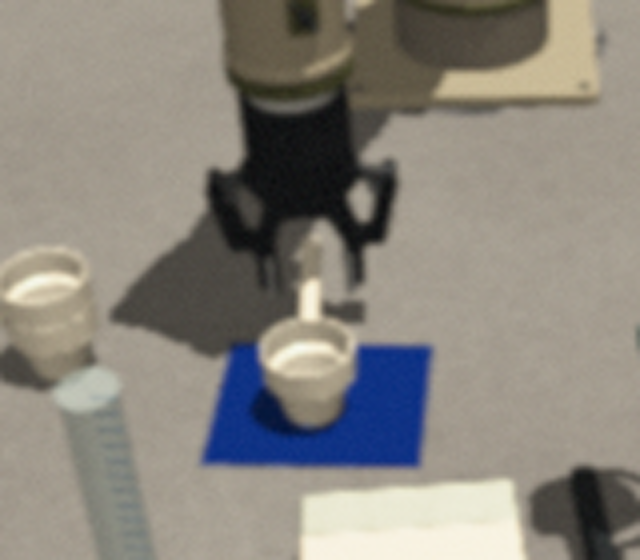

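jog_arm(steps=[0.035,0,0,0,0,0.025,0,0,0,0,0.02,0,0,0,0,0.018,0,0,0,0,0.016,0,0,0,0,0.014,0,0,0,0,0.012,0,0,0,0,0.01,0,0,0,0,0.008,0,0,0,0,0.008,0,0,0,0], grip_force=30)

```text
clock: 19.15
position: [0.4221, -0.1146, 0.0443]
ee_rot: [-0.034, 0.999, 0.0, -0.0]
ft_force: [0.3, 0.4, 0.3]
grip_width: 0.156
```

```bash
python3 - <<'E'
from han import *
goto((.44,0.0,.0444,93.9))
E
```

```text
t 19.15 pos [ 0.4221 -0.1146  0.0443] yaw 93.92 zax [-0.e+00  1.e-04 -1.e+00] q [-0.85  0.3   1.12  2.19 -0.36  0.85  2.14] F [0.3 0.4 0.3] g 0.156
(0.44, 0.0, 0.0444, 93.9) -> [-2.570e-02  1.131e-01 -1.000e-04] twist 0.0004
```

jog_arm(steps=[0.008,-0.0004,0.004,0,0,0.008,-0.0012,0.013,0,-0.002,0.008,-0.0023,0.025,0,-0.004,0.008,-0.0034,0.038,0,-0.006,0.008,-0.0046,0.051,0,-0.008,0.008,-0.0058,0.064,0,-0.01,0.008,-0.007,0.077,0,-0.013,0.008,-0.0082,0.09,0,-0.016,0.008,-0.0091,0.101,0,-0.018,0.008,-0.01,0.11,0,-0.019])

```text
clock: 20.15
position: [0.4244, -0.0029, 0.0443]
ee_rot: [-0.044, 0.999, 0.0, -0.0]
ft_force: [-0.1, -0.6, 1.4]
grip_width: 0.157
```

```bash
python3 - <<'E'
from han import *
goto((.4272,.1221,.0443,96.1))
snap('scene','s13')
p=load('s13')[0]; b=(120,300,200,400)
cv2.imwrite(f'pics/s13z.png',cv2.cvtColor(cv2.resize(p[b[0]:b[1],b[2]:b[3]],None,fx=3,fy=3,interpolation=cv2.INTER_CUBIC),cv2.COLOR_RGB2BGR))
E
```

```text
t 20.15 pos [ 0.4244 -0.0029  0.0443] yaw 95.07 zax [-1.e-04  2.e-04 -1.e+00] q [-1.14  0.26  1.15  2.22 -0.32  0.84  1.87] F [-0.1 -0.6  1.4] g 0.157
(0.4272, 0.1221, 0.0443, 96.1) -> [-0.0138  0.1243 -0.    ] twist -0.0179
```

View pics/s13z.png

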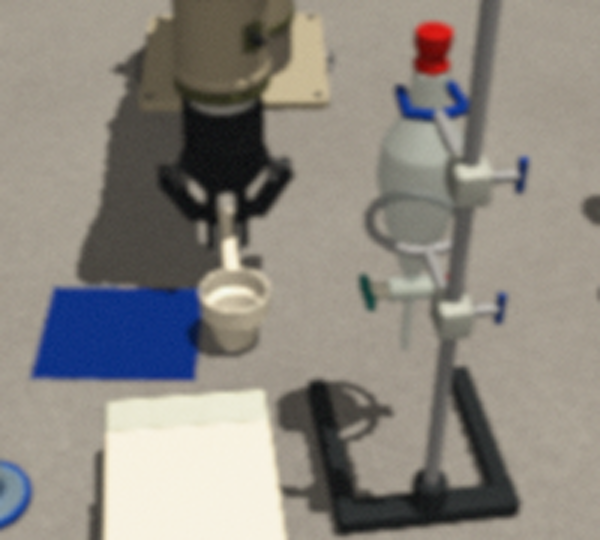

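jog_arm(steps=[0.008,-0.0005,0.005,0,0,0.008,-0.0016,0.015,0,-0.002,0.008,-0.003,0.027,0,-0.004,0.008,-0.0045,0.041,0,-0.006,0.008,-0.006,0.055,0,-0.008,0.008,-0.0077,0.07,0,-0.01,0.008,-0.0094,0.085,0,-0.012,0.008,-0.011,0.1,0,-0.014,0.008,-0.0126,0.114,0,-0.016,0.008,-0.0138,0.1243,0,-0.018])

```text
clock: 21.2
position: [0.4274, 0.1224, 0.0443]
ee_rot: [-0.053, 0.999, 0.0, 0.0]
ft_force: [-0.4, -1.6, 0.4]
grip_width: 0.159
```

```bash
python3 - <<'E'
from han import *
goto((.5366,.1338,.0443,96.1))
snap('scene','s14'); snap('wrist','w14'); snap('top','t14')
p=load('s14')[0]; b=(120,300,200,400)
cv2.imwrite(f'pics/s14z.png',cv2.cvtColor(cv2.resize(p[b[0]:b[1],b[2]:b[3]],None,fx=3,fy=3,interpolation=cv2.INTER_CUBIC),cv2.COLOR_RGB2BGR))
E
```

```text
t 21.2 pos [0.4274 0.1224 0.0443] yaw 96.11 zax [ 0.  0. -1.] q [-1.35  0.31  1.08  2.17 -0.36  0.86  1.63] F [-0.4 -1.6  0.4] g 0.159
(0.5366, 0.1338, 0.0443, 96.1) -> [-0.1098 -0.0003 -0.    ] twist 0.0002
```

View pics/s14z.png

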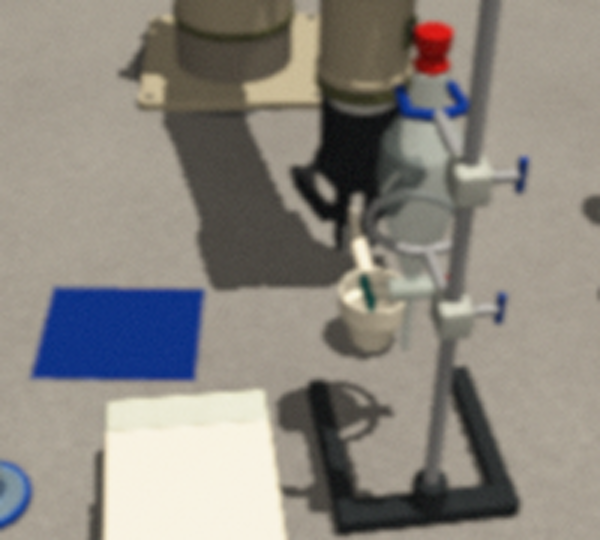

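View pics/w14.png

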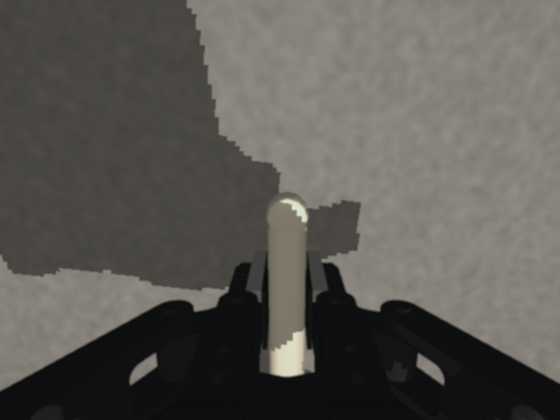

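View pics/t14.png

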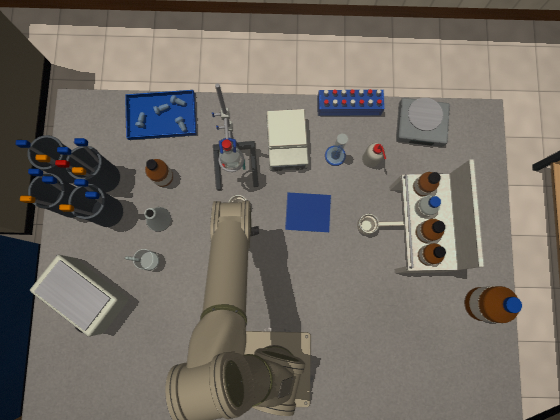

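```bash
python3 - <<'E'
from han import *
p,d,K,T=load('s14'); print("rim",ray(K,T,323.7,219.3,.058).round(4),"outlet",ray(K,T,335,236,.085).round(4))
_,W=cloud('s14'); x,y,z=[W[...,i] for i in range(3)]
q=W[(x>.48)&(x<.58)&(y>.09)&(y<.18)&(z>.05)&(z<.064)]; print(len(q),np.percentile(q,[1,50,99],axis=0).round(3).tolist())
_,W=cloud('t14'); x,y,z=[W[...,i] for i in range(3)]
q=W[(x>.48)&(x<.58)&(y>.09)&(y<.18)&(z>.045)&(z<.066)]; print(len(q),np.percentile(q,[1,50,99],axis=0).round(3).tolist())
for n,b in(('s14',(215,245,320,352)),):
    pp=load(n)[0]; cv2.imwrite('pics/tipz.png',cv2.cvtColor(cv2.resize(pp[195:250,300:365],None,fx=10,fy=10,interpolation=cv2.INTER_CUBIC),cv2.COLOR_RGB2BGR))
E
```

```text
rim [0.5376 0.1296 0.058 ] outlet [0.6336 0.1481 0.085 ]
125 [[0.481, 0.101, 0.05], [0.535, 0.129, 0.056], [0.559, 0.154, 0.061]]
34 [[0.53, 0.104, 0.046], [0.548, 0.135, 0.057], [0.555, 0.161, 0.065]]
```

View pics/tipz.png

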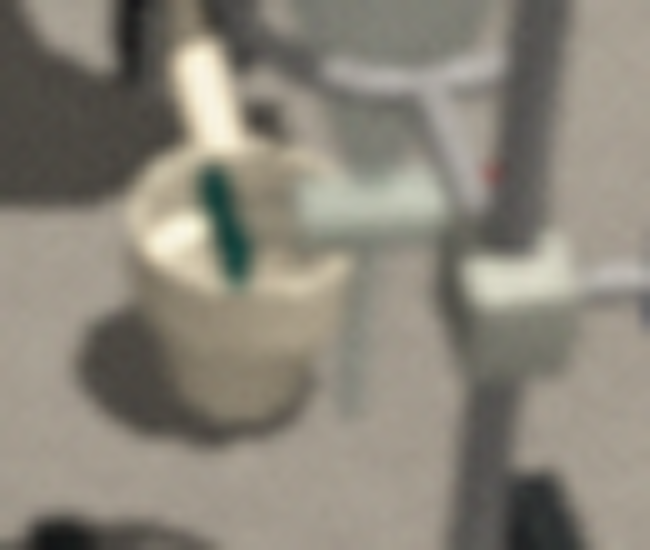

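jog_arm(steps=[0.008,-0.004,0,0,0,0.008,-0.012,0,0,0,0.008,-0.022,0,0,0,0.008,-0.032,0,0,0,0.008,-0.042,0,0,0,0.008,-0.052,0,0,0,0.008,-0.062,0,0,0,0.008,-0.072,0,0,0,0.008,-0.081,0,0,0,0.008,-0.085,0,0,0])

```text
clock: 22.35
position: [0.5129, 0.1299, 0.0443]
ee_rot: [-0.053, 0.999, -0.0, 0.0]
ft_force: [-2.4, -0.2, 0.6]
grip_width: 0.154
```

```bash
python3 - <<'E'
from han import *
goto((.5366,.1338,.0443,96.1))
p,d,K,T=load('s14'); print("rim14",ray(K,T,324.1,217.2,.058).round(4),"outlet",ray(K,T,334.8,236.5,.085).round(4))
snap('scene','s15'); snap('wrist','w15'); snap('top','t15')
p=load('s15')[0]
cv2.imwrite('pics/s15z.png',cv2.cvtColor(cv2.resize(p[190:300,290:390],None,fx=7,fy=5.4,interpolation=cv2.INTER_CUBIC) if 0 else cv2.resize(p[185:305,290:390],None,fx=5,fy=5,interpolation=cv2.INTER_CUBIC),cv2.COLOR_RGB2BGR))
E
```

```text
t 22.35 pos [0.5129 0.1299 0.0443] yaw 96.05 zax [ 5.e-04 -2.e-04 -1.e+00] q [-1.12  0.5   0.95  1.96 -0.51  0.94  1.76] F [-2.4 -0.2  0.6] g 0.154
(0.5366, 0.1338, 0.0443, 96.1) -> [-0.0239  0.0014  0.    ] twist -0.0009
rim14 [0.5288 0.1314 0.058 ] outlet [0.6354 0.1474 0.085 ]
```

View pics/s15z.png

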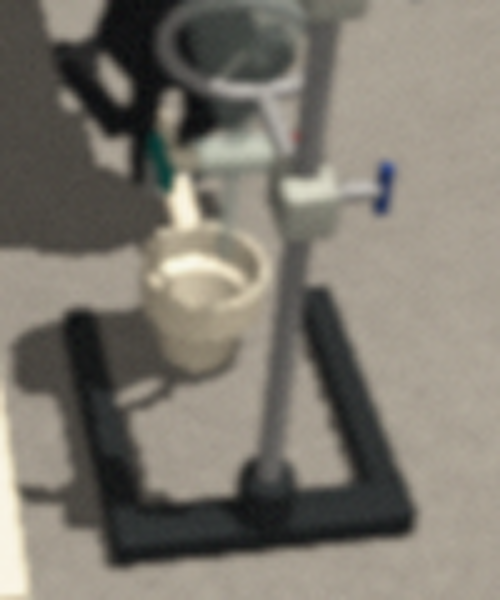

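View pics/t15.png

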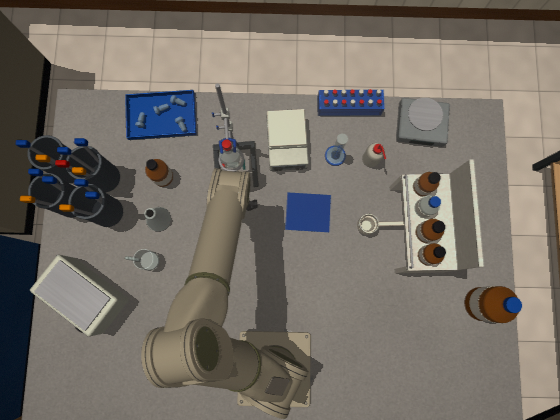

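```bash
python3 - <<'E'
from han import *
p,d,K,T=load('s15'); print(ray(K,T,331.1,239.4,.058).round(4))
_,W=cloud('s15'); x,y,z=[W[...,i] for i in range(3)]
m=(x>.55)&(x<.68)&(y>.09)&(y<.19)&(z>.02)&(z<.066)
q=W[m]; print(len(q),np.percentile(q,[1,50,99],axis=0).round(3).tolist())
# outer boundary of near half -> fit circle on rays at z=.058 for contour pts upper side
mm=cv2.morphologyEx(m.astype(np.uint8),cv2.MORPH_OPEN,np.ones((3,3)))
cv2.imwrite('pics/m15.png',cv2.resize(mm[185:305,290:390]*255,None,fx=5,fy=5,interpolation=cv2.INTER_NEAREST))
P=np.array([ray(K,T,u,v,.058)[:2] for v in range(225,262) for u in (lambda a:[a[0],a[-1]] if len(a) else [])(np.nonzero(mm[v,:])[0])])
for v in range(225,280,3):
    u=np.nonzero(mm[v])[0]
    if len(u): print(v,u[0],u[-1],(u[0]+u[-1])/2)
E
```

```text
[0.617  0.1418 0.058 ]
509 [[0.554, 0.109, 0.021], [0.598, 0.138, 0.045], [0.644, 0.169, 0.061]]
225 323 327 325.0
228 324 328 326.0
231 322 332 327.0
234 319 340 329.5
237 318 342 330.0
240 318 342 330.0
243 318 342 330.0
246 318 341 329.5
249 320 339 329.5
252 323 337 330.0
```

View pics/m15.png

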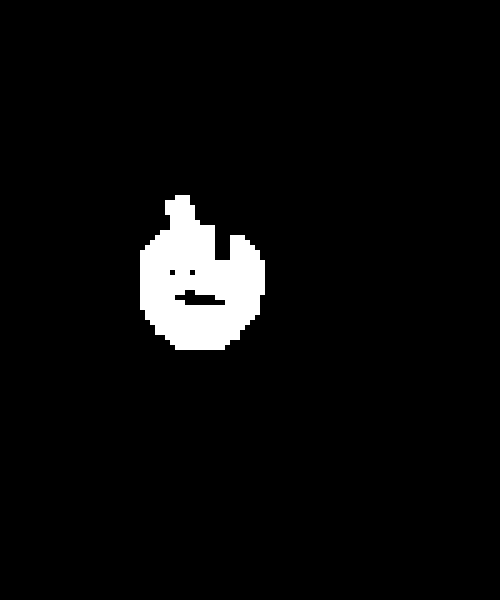

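jog_arm(steps=[0.008,-0.002,0.0002,0,0,0.008,-0.005,0.0005,0,0,0.008,-0.009,0.0008,0,0,0.008,-0.013,0.0012,0,0,0.008,-0.017,0.0015,0,0,0.008,-0.021,0.0018,0,0,0.008,-0.0235,0.002,0,0,0.008,-0.0239,0.002,0,0,0.008,-0.0239,0.002,0,0,0.008,-0.0239,0.002,0,0])

```text
clock: 23.5
position: [0.5357, 0.1344, 0.0444]
ee_rot: [-0.053, 0.999, 0.0, 0.0]
ft_force: [0.6, 0.6, -1.0]
grip_width: 0.157
```

```bash
python3 - <<'E'
from han import *
goto((.5366,.1344,.0443,96.1))
snap('scene','s16')
p=load('s16')[0]
cv2.imwrite('pics/s16z.png',cv2.cvtColor(cv2.resize(p[185:305,290:390],None,fx=5,fy=5,interpolation=cv2.INTER_CUBIC),cv2.COLOR_RGB2BGR))
_,W=cloud('s16'); x,y,z=[W[...,i] for i in range(3)]
m=(x>.55)&(x<.70)&(y>.09)&(y<.20)&(z>.03)&(z<.066)
q=W[m]; print(len(q),np.percentile(q,[1,50,99],axis=0).round(3).tolist())
for v in range(225,285,3):
    u=np.nonzero(m[v])[0]
    if len(u): print(v,u[0],u[-1],(u[0]+u[-1])/2, [i for i in range(u[0],u[-1]) if not m[v,i]])
E
```

```text
t 23.5 pos [0.5357 0.1344 0.0444] yaw 96.05 zax [ 6.e-04  1.e-04 -1.e+00] q [-1.07  0.55  0.92  1.9  -0.53  0.96  1.77] F [ 0.6  0.6 -1. ] g 0.157
(0.5366, 0.1344, 0.0443, 96.1) -> [-0.0009 -0.0001  0.0001] twist -0.0009
488 [[0.555, 0.112, 0.03], [0.617, 0.141, 0.049], [0.666, 0.173, 0.06]]
225 324 328 326.0 []
228 324 329 326.5 []
231 325 330 327.5 []
234 326 331 328.5 []
237 324 339 331.5 [326]
240 321 343 332.0 []
243 320 344 332.0 []
246 320 344 332.0 [330, 331, 333]
249 320 343 331.5 [325, 326, 327, 328, 329, 330, 331, 332, 333, 334, 335, 336, 337, 338]
252 321 343 332.0 []
255 323 343 333.0 []
258 327 338 332.5 []
```

View pics/s16z.png

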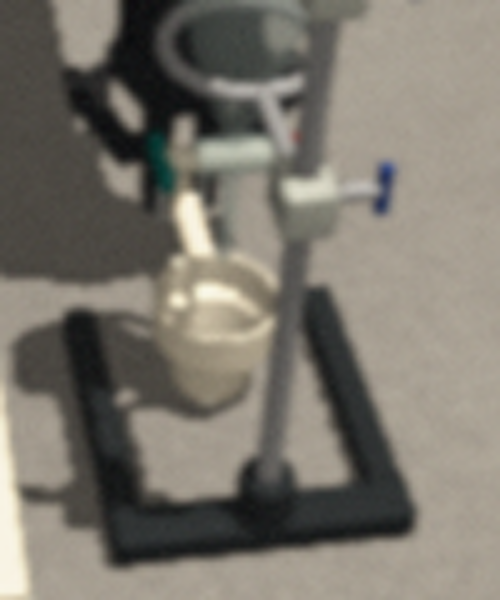

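jog_arm(steps=[0.016,0,0,0,0,0.018,0,0,0,0,0.022,0,0,0,0,0.03,0,0,0,0,0.04,0,0,0,0,0.05,0,0,0,0,0.05,0,0,0,0,0.05,0,0,0,0,0.05,0,0,0,0,0.05,0,0,0,0])

```text
clock: 24.55
position: [0.5355, 0.1344, 0.0443]
ee_rot: [-0.053, 0.999, 0.0, 0.0]
ft_force: [-0.1, -0.3, -0.2]
grip_width: 0.589
```

```bash
python3 - <<'E'
from han import *
goto((.47,.127,.0443,96.1),(.47,.127,.2,96.1))
E
```

```text
t 24.55 pos [0.5355 0.1344 0.0443] yaw 96.06 zax [ 1.e-04  1.e-04 -1.e+00] q [-1.07  0.55  0.92  1.9  -0.53  0.96  1.77] F [-0.1 -0.3 -0.2] g 0.589
(0.47, 0.127, 0.0443, 96.1) -> [ 0.0659 -0.0005  0.    ] twist -0.0008
(0.47, 0.127, 0.2, 96.1) -> [ 0.0659 -0.0004 -0.1557] twist -0.0008
```

jog_arm(steps=[0.05,0.01,0,0,0,0.05,0.025,0,0,0,0.05,0.045,0,0,0,0.05,0.062,0,0,0,0.05,0.066,0,0,0,0.05,0.066,0,-0.03,0,0.05,0.066,0,-0.075,0,0.05,0.066,0,-0.12,0,0.05,0.066,0,-0.165,0,0.05,0.066,0,-0.2,0])

```text
clock: 25.55
position: [0.4706, 0.1269, 0.2463]
ee_rot: [-0.052, 0.999, 0.0, 0.001]
ft_force: [-0.6, 2.1, 0.1]
grip_width: 0.584
```

```bash
python3 - <<'E'
from han import *
goto((.47,.127,.24,96.1))
snap('scene','s17'); snap('wrist','w17'); snap('top','t17')
goto((.47,.127,.24,96.1))
E
```

```text
t 25.55 pos [0.4706 0.1269 0.2463] yaw 95.97 zax [ 1.1e-03  4.0e-04 -1.0e+00] q [-1.63 -0.06  1.27  1.86  0.06  1.3   1.3 ] F [-0.6  2.1  0.1] g 0.584
(0.47, 0.127, 0.24, 96.1) -> [0.0006 0.0002 0.0063] twist -0.0023
t 25.7 pos [0.4708 0.1283 0.246 ] yaw 96.11 zax [ 0.002   0.0058 -1.    ] q [-1.63 -0.06  1.27  1.86  0.05  1.29  1.3 ] F [-1.3  0.4 -0.9] g 0.591
(0.47, 0.127, 0.24, 96.1) -> [ 0.001  -0.0012  0.006 ] twist 0.0002
```

View pics/w17.png

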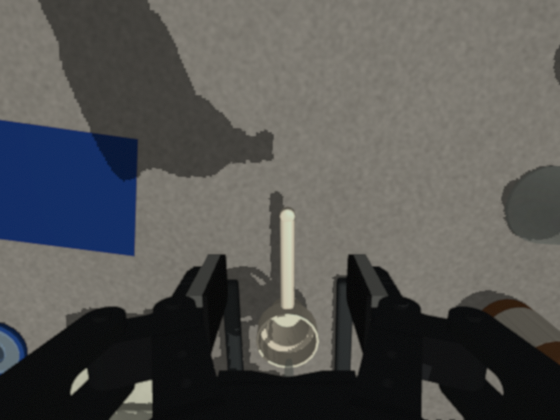

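View pics/s17.png

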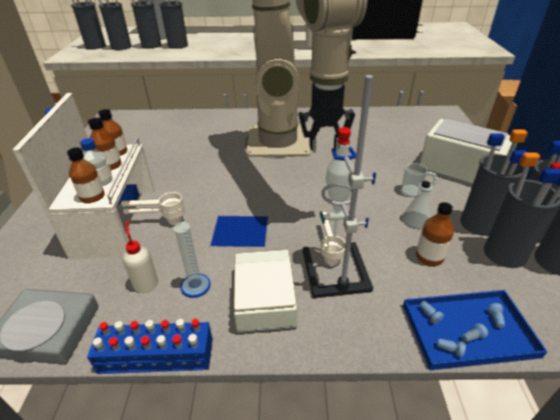

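jog_arm(steps=[0.0854,0,0,0,0,0.0854,0,0,0,0,0.0854,0,0,0,0,0.0854,0,0,0,0,0.0854,0,0,0,0,0.0854,0,0,0,0,0.0854,0,0,0,0,0.0854,0,0,0,0,0.0854,0,0,0,0,0.0854,0,0,0,0])

```text
clock: 26.7
position: [0.4698, 0.1274, 0.2443]
ee_rot: [-0.053, 0.999, 0.0, 0.0]
ft_force: [0.2, 0.7, -1.4]
grip_width: 1.001
```

```bash
python3 - <<'E'
from han import *
goto((.47,.127,.24,96.1))
snap('wrist','w18')
r=fitrim('w18',.058,(245,335,290,372),lambda P:P[:,0]>.55)
l,pts=handle('w18',range(212,300,3),(265,310))
n=np.array([-l[1],l[0]]); print("off",n@(r[:2]-l[2:]))
p=load('w18')[0]
cv2.imwrite('pics/w18z.png',cv2.cvtColor(cv2.resize(p[240:385,190:390],None,fx=4,fy=4,interpolation=cv2.INTER_CUBIC),cv2.COLOR_RGB2BGR))
E
```

```text
t 26.7 pos [0.4698 0.1274 0.2443] yaw 96.05 zax [-0.e+00  2.e-04 -1.e+00] q [-1.63 -0.05  1.27  1.87  0.05  1.29  1.3 ] F [ 0.2  0.7 -1.4] g 1.001
(0.47, 0.127, 0.24, 96.1) -> [-0.0001 -0.0004  0.0043] twist -0.0008
npts 2776 973 z98 [0.058  0.0592]
w18 [0.6281 0.1446 0.0353] 126 230
handle width med 0.0125 dir 6.12 pt [0.5566 0.1375] x range 0.4985 0.5837
off -0.0005698179337645987
```

View pics/w18z.png

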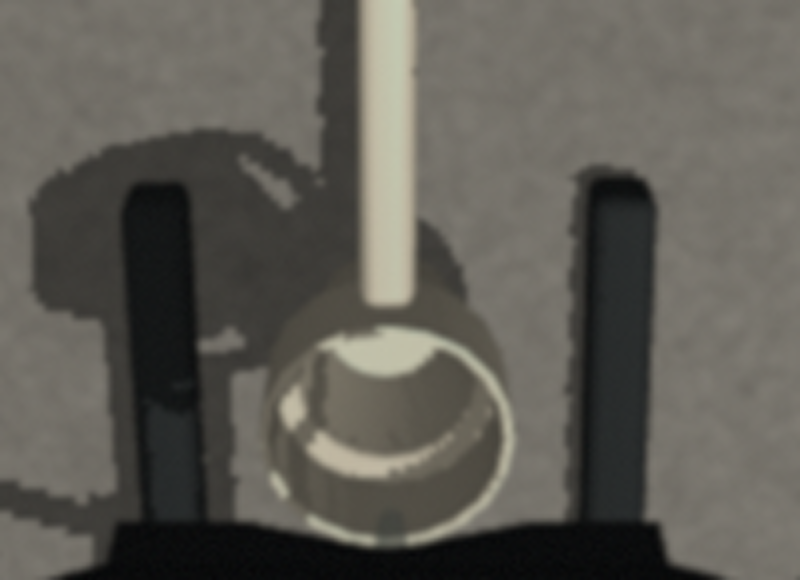

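```bash
python3 - <<'E'
from han import *
p,d,K,T=load('w18')
f=lambda U,V,z: ray(K,T,190+U/4,240+V/4,z)[:2]
ed=np.array([f(*q,.058) for q in [(265,440),(514,436),(388,325),(390,547),(310,353),(470,353),(310,520),(478,515)]])
r=least_squares(lambda s:np.hypot(*(ed-s[:2]).T)-s[2],[.63,.145,.032]).x; print("rim",r.round(4), (np.hypot(*(ed-r[:2]).T)-r[2]).round(4))
tip=f(390,512,.085);tip2=f(390,520,.085);print("stem tip near edge",tip.round(4),tip2.round(4))
L0,L1=f(157,184,.018),f(622,180,.018); Lb,Rb=f(172,480,.018),f(617,480,.018)
print("leg tips",L0.round(4),L1.round(4),"back",Lb.round(4),Rb.round(4))
mid=(L0+L1)/2; dr=(Lb-L0)/np.linalg.norm(Lb-L0)+(Rb-L1)/np.linalg.norm(Rb-L1); 
pr=L1-L0; s=np.array([-pr[1],pr[0]])/np.linalg.norm(pr); s=s*np.sign(s[0]); print("leg sep",np.linalg.norm(pr),"yaw from tips",np.degrees(np.arctan2(s[1],s[0])),"yaw legs",np.degrees(np.arctan2(dr[1],dr[0])))
dr/=np.linalg.norm(dr)
o=mid+.045*dr; print("stand origin",o.round(4),"bowl err in stand frame",((r[:2]-o)@dr).round(4),((r[:2]-o)@np.array([-dr[1],dr[0]])).round(4))
# scene projection check
p,d,K,T=load('s16')
def proj(X): c=T[:3,:3]@np.array(X)+T[:3,3]; return (K@c)[:2]/c[2]
print(proj((.636,.145,.085)),proj((.636,.145,.058)),proj((.631,.145,.085)))
E
```

```text
rim [0.6365 0.147  0.0316] [-0.0004 -0.0006  0.0008  0.0006 -0.0002 -0.0002 -0.0002  0.0001]
stem tip near edge [0.636  0.1469] [0.6382 0.1471]
leg tips [0.594  0.0799] [0.5796 0.2034] back [0.6865 0.0902] [0.673  0.2161]
leg sep 0.12428150796626361 yaw from tips 6.651658823072154 yaw legs 7.0431955466326635
stand origin [0.6315 0.1472] bowl err in stand frame 0.005 -0.0008
[333.85736563 236.67328338] [333.11955208 244.59557536] [333.64801515 235.29714936]
```

```bash
python3 - <<'E'
from han import *
for a,b in(('scene0','s17'),('top0','t17')):
    A=load(a)[0].astype(int);B=load(b)[0].astype(int); D=abs(A-B).max(-1).astype(np.uint8)
    m=(D>40).astype(np.uint8)*255
    cv2.imwrite(f'pics/d_{b}.png',m)
# pile: mid rim centre from w7 (in hand lifted) and top view t17 vs low
_,W=cloud('t17');x,y,z=[W[...,i] for i in range(3)]
m=(z>.055)&(z<.1)&(x>.4)&(x<.54)&(y>-.335)&(y<-.24); q=W[m]; print(len(q),np.percentile(q,[1,50,99],axis=0).round(3).tolist())
_,W=cloud('top0');x,y,z=[W[...,i] for i in range(3)]
m=(z>.085)&(z<.13)&(x>.4)&(x<.54)&(y>-.335)&(y<-.24); q=W[m]; print(len(q),np.percentile(q,[1,50,99],axis=0).round(3).tolist())
_,W=cloud('t17')
P,D,K,T=load('t17'); m=((W[...,2]>.02)&(W[...,2]<.1)&(W[...,0]>.4)&(W[...,0]<.54)&(W[...,1]>-.34)&(W[...,1]<-.24))
v,u=np.nonzero(m); P1=[ray(K,T,a,b,.082)[:2] for a,b in zip(u,v)]; print(len(P1),np.percentile(P1,[1,99],axis=0).round(3))
p=load('s17')[0]; cv2.imwrite('pics/s17z.png',cv2.cvtColor(cv2.resize(p[150:310,90:370],None,fx=2.8,fy=2.8,interpolation=cv2.INTER_CUBIC),cv2.COLOR_RGB2BGR))
E
```

```text
184 [[0.436, -0.333, 0.055], [0.469, -0.305, 0.067], [0.497, -0.267, 0.088]]
141 [[0.435, -0.334, 0.085], [0.468, -0.303, 0.097], [0.496, -0.267, 0.112]]
357 [[ 0.431 -0.335]
 [ 0.496 -0.262]]
```

View pics/d_s17.png

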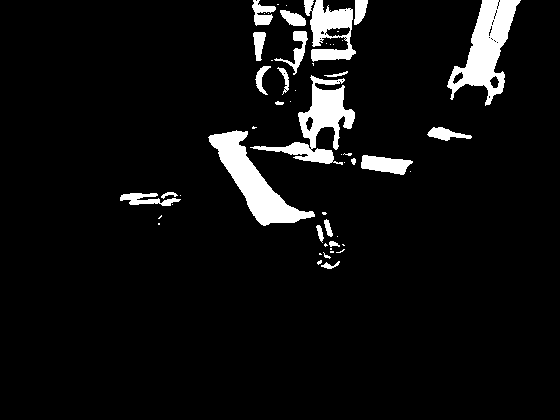

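View pics/s17z.png

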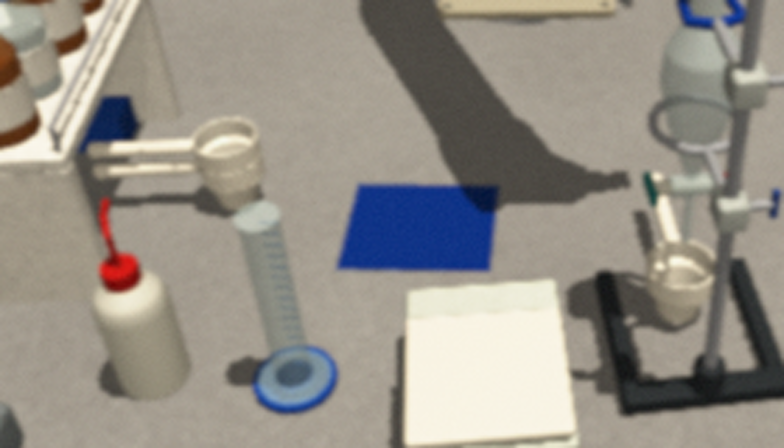

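```bash
python3 - <<'E'
from workcell import manip
print(manip.hand_in()); print(manip.get_obs()["clock"])
E
```

```text
the job is handed in; nothing more can be done
None
the job is handed in; nothing more can be done
```

The casserole is under the funnel, and I handed the job in at about 27 s of the 64 s allowed. I gripped the top casserole by its bowl and lifted it straight off the pile. I then set it down upright on the blue mat, with a light contact of about 8 N, and let go. After taking it by the handle, I slid it along the bench past the hotplate and in through the open front of the stand's foot. There I released it and backed the gripper clear.

**Last checks:**
- **Upright and in line:** the rim is level at 58 mm. The handle points out through the open front at 6.1°; measurements of the stand's direction gave about 6–7°.
- **Centring:** sideways, the bowl is within about 1 mm of the outlet in the wrist picture.
- **Other things:** before-and-after pictures show only the arm, its shadow and the top casserole changed. The two lower casseroles look undisturbed.

**Disagreement:** front to back, the position is less certain. The wrist view of the stem tip suggested the bowl was about 4–6 mm short, while the leg tips and the raw scene view suggested about 5 mm too far. Combining the two stem views, and the first top view of the bulb, put the outlet about 1–2 mm from the bowl's axis, so I left it there.

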